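# Stand the upturned jug under the swivel tap

## Task

Swing the tap's spout well clear of the drip tray to either side, most of a quarter turn. Then turn the upside-down red jug right way up in two goes: lay it gently on its side on the mat or worktop and let go of it, then take it afresh and stand it upright in the middle of the drip tray's grille and let go. Finally swing the spout back so that its nozzle is over the middle of the jug's mouth, without dropping or toppling the jug or disturbing the other things.

Things in the scene. Friction and masses are not known exactly. Their poses are not given: they have to be found in the camera images.
- tap: Bench-top water tap, fixed. Origin on the worktop under the grille centre; z up. Grey drip tray 130 x 150 mm (x, y) with a grille 120 x 120 mm, top 30 mm above the worktop. A steel column (34 mm diameter) stands 140 mm from the origin along the tap's own +x; a 40 mm cap tops it at 215 mm, with a small stub to 235 mm leaning away along +x.
- grille (a point): Centre of the grille's top surface, where the jug must stand.
- spout (a joint): Swivel of the spout about the column's vertical axis, rad. 0: the spout reaches from the column along the tap's -x axis with its nozzle straight over the grille's centre; positive turns it anticlockwise seen from above. Range -1.9 to 1.9. It stays where it is left: friction 0.12 N m, about 1 N at the tip.
- spout_hinge (a point): On the column's axis at the height of the spout tube's centre line (184 mm above the worktop). The spout is a level steel tube, 18 mm diameter, running 140 mm outward from here to the nozzle (collar 42 mm diameter round the hinge, 15 mm up and down); it can be pinched from above.
- nozzle (a point): Centre of the nozzle's lower end, 26 mm below the tube's centre line at the spout's tip, 140 mm from the hinge axis; the nozzle is black, 22 mm diameter. It hangs 18 mm above the mouth of a jug standing on the grille.
- mat: Light grey drying mat, fixed, 260 x 200 mm (its x, y), 5 mm thick; origin under its centre.
- jug: Red square-sided water jug, outside 50 x 50 mm (x, y), 110 mm high, walls 3 mm, mass 0.2 to 0.4 kg, open at one end with a white band and white inside. Origin at the centre of the outside of its closed base; its z axis runs along the jug to the open mouth, its x and y axes are square to the flat sides. At the start it stands upside down on the mat, mouth down.
- jug_mouth (a point): Centre of the jug's open mouth, 110 mm from the base along its z.
- spoon: Wooden spoon 180 mm long lying across the far part of the mat; origin at its middle, below. Leave alone.
- saltpot: Blue salt pot, 52 mm diameter, 52 mm high, between tap and mat; origin under its centre. Leave alone.
- coffeepot: Red and steel stove-top coffee pot, 180 mm high, about 95 mm wide plus its handle, at the back; origin under its centre. Leave alone.
- oil: Green oil bottle, 64 mm diameter, 230 mm high, at the back; origin under its centre. Leave alone.
- mug: White mug, 82 mm diameter, 95 mm high, at the back left; origin under its centre. Leave alone.
- eggs: Cardboard egg tray with six eggs, 100 x 150 mm, 66 mm high, at the right; origin under its centre. Leave alone.
There are look-alikes about, which are no part of the job. What is meant by the jug is not purple, and is the larger of those in its own colour.

How it is judged (in metres and radians):
On the way, in this order (a step that is already met when the one before it is completed fails the run):
1. the spout is swung clear, more than 1.0 rad to either side ((value of joint spout above 1 rad or value of joint spout below -1 rad)), for 0.2 s.
2. the jug lies on its side on the mat or worktop (its long axis within 0.15 rad of level, base centre less than 50 mm up), at rest and let go (angle between jug's own z axis and vertical between 1.42 and 1.72 rad and height (world z) of jug below 0.05 m and contact force between the fingers and jug below 0.1 N and linear speed of jug below 0.03 m/s and angular speed of jug below 0.3 rad/s), for 0.2 s.
3. the jug stands upright on the grille, let go and at rest, with the spout still clear (angle between jug's own z axis and vertical below 0.1 rad and horizontal distance between jug and grille below 0.025 m and z of jug in the frame of grille between -0.006 and 0.006 m and linear speed of jug below 0.03 m/s and angular speed of jug below 0.3 rad/s and contact force between the fingers and jug below 0.1 N and (value of joint spout above 1 rad or value of joint spout below -1 rad)), for 0.2 s.
At the end, for the whole second after the job is handed in: The jug stands at rest, upright (within 0.1 rad) on the grille, its base centre within 25 mm sideways and 6 mm in height of the grille's centre, and the spout is at rest with its nozzle within 20 mm sideways of the centre of the jug's mouth (angle between jug's own z axis and vertical below 0.1 rad and horizontal distance between jug and grille below 0.025 m and z of jug in the frame of grille between -0.006 and 0.006 m and linear speed of jug below 0.03 m/s and angular speed of jug below 0.3 rad/s and horizontal distance between nozzle and jug_mouth below 0.02 m and velocity of joint spout between -0.05 and 0.05 rad/s); the robot touches nothing.
It fails at once if the jug is dropped or toppled: not held by the fingers and moving faster than 0.6 m/s or turning faster than 6 rad/s (contact force between the fingers and jug below 0.1 N and (linear speed of jug above 0.6 m/s or angular speed of jug above 6 rad/s)).
It fails at once if one of the other things (spoon, salt pot, coffee pot, oil bottle, mug, eggs) is moved more than 30 mm (distance of any of spoon, saltpot, coffeepot, oil, mug, eggs from where it was at the start of the episode above 0.03 m).
It fails at once if a standing bystander is tipped over (more than 0.5 rad) (angle between any of saltpot, coffeepot, oil, mug, eggs's own z axis and vertical above 0.5 rad).
It also fails if it takes over 72 s, if anything falls off the work surface, if the arm or the gripper's body presses on something with over 40 N, if the wrist force passes 120 N, or if a joint passes its speed limit or range.

## Robot

A 7-joint arm with a two-finger parallel gripper is mounted at the origin on the work surface. World frame = base frame: x ahead of the robot, y to its left, z up, the work surface at z = 0. Lengths are in mm, angles in rad, forces in N, time in s.
With the tool pointing down it reaches from about 400 to 875 mm from the base axis. Payload 4.4 kg.
Tool frame: the origin (TCP) lies where the fingers leave the gripper's body, on its centre line; the fingertips stand 73 mm ahead of it and the grasp point (between the pads) lies 54 mm ahead of it; z points along the fingers, y is the line along which they close (so a half turn about z gives the same grasp; the last joint's range is limited). The gripper opens to 85 mm and grips with 20 to 120 N. Pads are 22 mm wide; open, the fingers measure 114 mm over their backs; the gripper's body (76 mm by 85 mm) begins 54 mm behind the grasp point. The pads swing forward as they close: fully open they stand 13 mm farther back than shut.
Start: joints at [-1.206, 0.628, 0.038, 1.517, -0.027, 0.996, -0.02], TCP at [271.42, 590.634, 303.913] pointing down, gripper open.
Joint ranges: [-3.06, 3.06], [-0.37, 2.12], [-1.25, 1.32], [0.18, 2.47], [-1.1, 4.24], [0.23, 1.98], [-2.94, 2.94]. Speed limits (rad/s): [2.57, 2.57, 3.14, 3.14, 3.14, 3.14, 3.14].

## Interface

Orientations are given as [roll, pitch, yaw] about the fixed x, y, z axes, in that order (R = Rz(yaw) Ry(pitch) Rx(roll)).
In Python, from cell import ctrl gives the robot as it stands.
- The arm moves only by the tool send_rows, never from a script. Its argument "rows" is a list that holds one entry, the list of rows, each a list of 6 numbers: the shift along the tool's x, y, z in cm, then the turn, a rotation vector about the tool's x, y, z in rad. In form: [[[tx, ty, tz, wx, wy, wz], ...]]. A call has 1 to 10 rows; each row is the pose to reach, as a shift and turn from the pose commanded when the call began, along the tool's axes at that moment; what a row does not reach only later rows make up. A row lasts 1/10 s, in which the tool goes at most 50 mm and 8.59 degrees, less where a joint would pass 70% of its speed; a pose out of reach is approached as far as the arm can. A call with a gripper value outside its range is refused whole. "grip" is the closure in counts, from 0 (fully open) to 255 (shut), set as the call begins (left out, the last holds). The fingers move at their own pace and stop on an object; the grip force is fixed at half the most. Time passes only in rows, so rows that repeat a pose let the fingers close. It gives the time, the measured TCP pose, the force, the opening and the grip force at its end, in the units of the state.
- ctrl.read_state(): the state, without advancing time (a new reading comes with each control period).
- ctrl.get_image(name): name is "scene" or "side" or "wrist"; returns a dict with "pixels" (400x640x3 uint8, red, green, blue), "fx", "fy", "cx", "cy" (pixels), "D" ([k1, k2, p1, p2, k3] as OpenCV has them; the pictures are not rectified), "extrinsics" (4x4, takes a point from camera to world coordinates); the wrist camera has in their place "mount" (4x4, takes a point from camera to tool coordinates, whose origin is the TCP and whose axes are the flange's). Camera axes: x right, y up, looking along -z (the intrinsics and any distortion apply to the point x, -y, -z); pixel columns grow to the right and rows downward; lengths in mm; the calibration is good to about 2 mm. A picture is of the moment at which its call begins: read the wrist's pose just before it. There is no depth.
- ctrl.finish_job(): hands the job in; it is judged then, once.
The state is a dict: "clock": time; "qpos": joint angles; "qd": joint speeds; "tau": joint torques, N m; "eef_pos": TCP position; "tool_rot": TCP orientation; "force": force on the tool from outside, world axes, zero at the start; "torque": the same for the moment, N m; "width": finger opening in mm; "gripper_force": force on a finger pad.
Only numpy, scipy, OpenCV 4.12 (cv2) and the standard library are available. Lean on these libraries where they do the work, as an engineer would, in place of code of your own. Each camera call takes 0.05 s, during which the arm holds its last target. There are 200 camera calls.

## Working session

There is one attempt and no reset: what is moved stays moved. The work goes in short steps, Python scripts to look and compute and a tool call to move; the robot and the scene stay as the last step left them, time stands still between calls to the robot, and variables do not carry over. Pictures are saved under pics/ and viewed, at most 12 in all, crops included, and the job is handed in when it is done.

Besides the shell and the picture viewer there is one more tool, called after "Request:" by a JSON object that holds its "method" and its "body". send_rows: Moves the arm, as the interface text tells. Its arguments: {"type":"object","properties":{"rows":{"type":"array","items":{"type":"array","items":{"type":"array","items":{"type":"number"}}}},"grip":{"type":"number"}},"required":["rows"]}

```bash
mkdir -p pics; ls; python3 - <<'E'
from cell import ctrl
import cv2,pickle
s=ctrl.read_state();print(s)
d={}
for n in("scene","side","wrist"):
    im=ctrl.get_image(n);d[n]=im
    cv2.imwrite(f"pics/{n}0.png",im["pixels"][:,:,::-1])
    print(n,{k:v for k,v in im.items() if k!="pixels"})
pickle.dump((s,d),open("d0.pkl","wb"))
E
```

```text
pics
{'clock': 0.0, 'qpos': array([-1.20577011,  0.62931337,  0.03840946,  1.51837511, -0.02701091,
        0.99629082, -0.02003523]), 'qd': array([ 2.24962424e-05,  1.35152516e-06, -2.26695889e-03, -1.02918061e-04,
        7.74873447e-04, -9.83570115e-05,  3.49978961e-04]), 'tau': array([ 9.45846136e-05, -5.63400042e+01,  1.22644342e+00, -1.93438375e+01,
        1.10857340e-02,  1.07626832e-02,  6.91222013e-06]), 'eef_pos': array([271.20404115, 590.18150811, 303.00731367]), 'tool_rot': array([-3.13972267e+00, -5.06649999e-06,  2.71075139e+00]), 'force': array([-0.18719894, -0.53917127, -0.96094852]), 'torque': array([-0.07585471,  0.0525093 , -0.00787049]), 'gripper_force': 0.0, 'width': 85.28077790336125}
scene {'fx': 463.6811615272686, 'fy': 463.6811615272686, 'cx': 316.6755809320289, 'cy': 204.44230302629052, 'D': array([0.04210029, 0.        , 0.        , 0.        , 0.        ]), 'extrinsics': array([[ 8.35488219e-01, -3.81031248e-01,  3.95947755e-01,
         1.03867461e+03],
       [ 5.49358098e-01,  5.96021803e-01, -5.85631019e-01,
        -7.22500401e+02],
       [-1.284977
[... 535 characters left out ...]
75984796e-02,  8.00296617e-01,  5.99345992e-01,
         8.03980729e+02],
       [ 0.00000000e+00,  0.00000000e+00,  0.00000000e+00,
         1.00000000e+00]])}
wrist {'fx': 339.29600437443014, 'fy': 339.29600437443014, 'cx': 319.8508195143267, 'cy': 198.09902330775168, 'D': array([-0.05729636,  0.        ,  0.        ,  0.        ,  0.        ]), 'mount': array([[-7.75396699e-04,  9.56876415e-01,  2.90494276e-01,
         7.43096031e+01],
       [ 9.99999586e-01,  8.80029163e-04, -2.29549351e-04,
        -3.62887447e-01],
       [-4.75293794e-04,  2.90493978e-01, -9.56876702e-01,
        -7.01749742e+01],
       [ 0.00000000e+00,  0.00000000e+00,  0.00000000e+00,
         1.00000000e+00]])}
```

View pics/scene0.png

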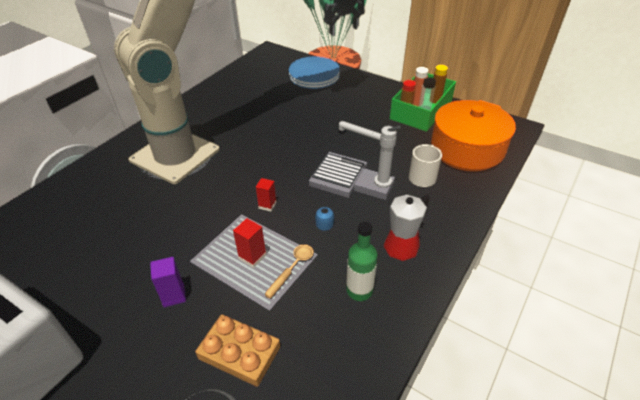

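View pics/side0.png

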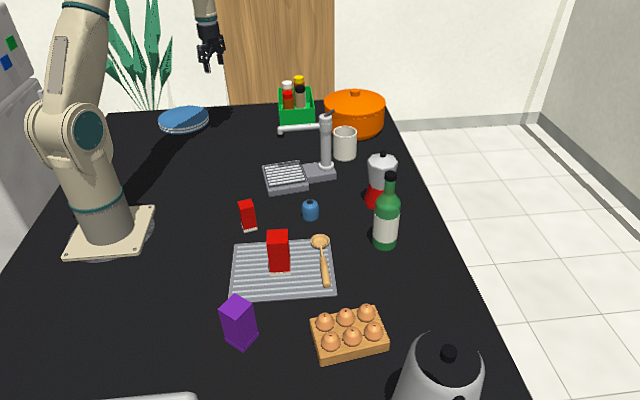

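The scene view shows the jug at about (250,242) and a smaller red decoy at (265,193). The tap column is at (388,135), the spout tip at (342,126) and the grille at (340,172). In the side view the jug is at (278,250), the grille at (285,177) and the column at (325,145).

```bash
cat > h.py <<'E'
import numpy as np,cv2,pickle
from scipy.spatial.transform import Rotation as R
def K(im): return np.array([[im["fx"],0,im["cx"]],[0,im["fy"],im["cy"]],[0,0,1.]])
def tool_T(s):
    T=np.eye(4);T[:3,:3]=R.from_euler("xyz",s["tool_rot"]).as_matrix();T[:3,3]=s["eef_pos"];return T
def ext(im,s=None): return im["extrinsics"] if "extrinsics" in im else tool_T(s)@im["mount"]
def ray(im,uv,s=None):
    p=cv2.undistortPoints(np.array(uv,float).reshape(-1,1,2),K(im),im["D"]).reshape(-1,2)
    E=ext(im,s);d=np.c_[p[:,0],-p[:,1],-np.ones(len(p))]@E[:3,:3].T
    return E[:3,3],d
def plane(im,uv,z,s=None):
    o,d=ray(im,uv,s);return o+d*((z-o[2])/d[:,2])[:,None]
def proj(im,P,s=None):
    E=np.linalg.inv(ext(im,s));c=np.atleast_2d(P)@E[:3,:3].T+E[:3,3]
    c=c*[1,-1,-1];return cv2.projectPoints(c,np.zeros(3),np.zeros(3),K(im),im["D"])[0].reshape(-1,2)
def tri(a,ua,b,ub):
    (o1,d1),(o2,d2)=ray(a,ua),ray(b,ub);d1=d1[0]/np.linalg.norm(d1);d2=d2[0]/np.linalg.norm(d2)
    t=np.linalg.lstsq(np.c_[d1,-d2],o2-o1,rcond=None)[0];p,q=o1+t[0]*d1,o2+t[1]*d2
    return (p+q)/2,np.linalg.norm(p-q)
def redmask(im):
    h=cv2.cvtColor(im["pixels"],cv2.COLOR_RGB2HSV)
    return (((h[...,0]<6)|(h[...,0]>174))&(h[...,1]>170)&(h[...,2]>60)).astype(np.uint8)
E
python3 - <<'E'
from h import *
s,d=pickle.load(open("d0.pkl","rb"));a,b=d["scene"],d["side"]
np.set_printoptions(precision=1,suppress=True)
for n,im in(("scene",a),("side",b)):
    m=redmask(im);k,l,st,c=cv2.connectedComponentsWithStats(m)
    for i in range(1,k):
        if st[i,4]>150:print(n,st[i],c[i])
print("spout tip",tri(a,(342,127),b,(281,131)),"colbase",plane(a,[(383,187)],30),plane(b,[(327,172)],30))
print("cap",plane(a,[(388,131)],215),plane(b,[(325,117)],215))
print("grille",plane(a,[(338,172)],30),plane(b,[(286,176)],30))
print("jugtop",plane(a,[(249,228)],115),plane(b,[(278,238)],115))
print("salt",plane(a,[(325,211)],52),"decoy",plane(a,[(266,208)],0),"purple",plane(a,[(170,300)],0),"oil",plane(a,[(361,292)],0),"cof",plane(a,[(402,250)],0),"mug",plane(a,[(425,180)],0),"spoon",plane(a,[(305,252),(268,296)],10))
A=cv2.resize(a["pixels"][100:300,190:430],None,fx=2.2,fy=2.2,interpolation=3);B=cv2.resize(b["pixels"][100:310,215:355],None,fx=2,fy=2,interpolation=3)
o=np.zeros((440,810,3),np.uint8)[:,:800];o[:,:528]=A[:440,:528];o[:420,528:800]=B[:,:272]
cv2.imwrite("pics/c1.png",o[:,:,::-1])
E
```

```text
scene [256 178  20  30 463] [265.3 192.3]
scene [234 219  31  45 957] [249.2 240.4]
scene [384 231  35  30 676] [401.3 246.6]
side [364 184  20  26 241] [371.3 196.8]
side [238 199  19  31 423] [247.  213.4]
side [266 229  24  43 897] [277.8 249.8]
spout tip (array([501.8, 204.6, 177. ]), np.float64(1.75969987394661)) colbase [[650.4 193.9  30. ]] [[638.6 182.   30. ]]
cap [[640.2 206.1 215. ]] [[637.2 206.4 215. ]]
grille [[507.1 180.5  30. ]] [[505.7 175.9  30. ]]
jugtop [[ 483.2 -192.8  115. ]] [[ 480.8 -201.8  115. ]]
salt [[573.3   4.9  52. ]] decoy [[397.9 -33.1   0. ]] purple [[ 394.4 -399.8    0. ]] oil [[ 765.4 -134.7    0. ]] cof [[790.9  36.3   0. ]] mug [[729.3 319.1   0. ]] spoon [[ 587.2 -112.4   10. ]
 [ 588.8 -270.1   10. ]]
```

View pics/c1.png

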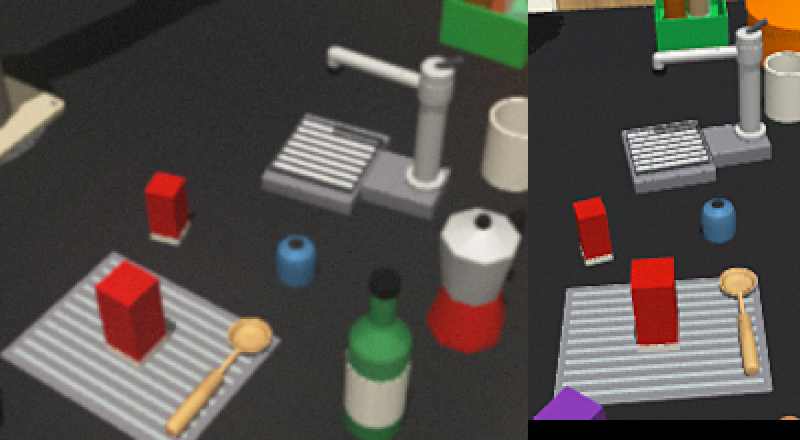

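The spout points from the column at about (640,206) to its tip at about (502,205). That puts it near -0.2 rad, with the grille at about (506,178). I'll compute the hover move over the spout.

```bash
cat >> h.py <<'E'
def rel(s,pos,Rt):
    "row (cm, rotvec) from state pose to world pos / rotation"
    T=tool_T(s);A=T[:3,:3];return np.round(np.r_[A.T@(np.array(pos)-T[:3,3])/10,(R.from_matrix(A.T@Rt)).as_rotvec()],3)
def down(yaw,tilt=0): # tilt>0: fingers lean toward +tool x side
    return (R.from_euler("xyz",[np.pi,0,yaw])*R.from_euler("y",tilt)).as_matrix()
E
python3 - <<'E'
from h import *
from cell import ctrl
s=ctrl.read_state();print(rel(s,(550,200,330),down(np.pi)))
_,d=pickle.load(open("d0.pkl","rb"))
# jug top corners from masks
for n in("scene","side"):
    im=d[n];h=cv2.cvtColor(im["pixels"],cv2.COLOR_RGB2HSV);m=redmask(im)
    k,l,st,c=cv2.connectedComponentsWithStats(m);i=[i for i in range(1,k) if 800<st[i,4]<1100][0]
    t=((l==i)&(h[...,2]>190)).astype(np.uint8)
    cs,_=cv2.findContours(t,0,2);q=max(cs,key=cv2.contourArea)
    P=plane(im,q.reshape(-1,2),115)[:,:2];print(n,t.sum(),cv2.minAreaRect(P.astype(np.float32)))
E
```

```text
[-4.1628e+01 -2.3829e+01 -2.6470e+00 -1.0000e-03 -0.0000e+00 -4.3100e-01]
scene 292 ((479.373779296875, -196.1154022216797), (48.195804595947266, 46.866798400878906), 87.1242446899414)
side 290 ((478.2283630371094, -193.8697052001953), (49.27240753173828, 48.312782287597656), 88.09492492675781)
```

Request:
{"method": "send_rows", "body": {"rows": [[[-4.2,-2.4,-0.3,0,0,-0.04],[-8.4,-4.8,-0.6,0,0,-0.09],[-12.6,-7.2,-0.8,0,0,-0.13],[-16.7,-9.6,-1.1,0,0,-0.17],[-20.9,-12,-1.4,0,0,-0.22],[-25,-14.3,-1.6,0,0,-0.26],[-29.2,-16.7,-1.9,0,0,-0.3],[-33.3,-19.1,-2.1,0,0,-0.35],[-37.5,-21.5,-2.4,0,0,-0.39],[-41.6,-23.8,-2.6,0,0,-0.43]]]}}

```text
clock: 1.15
eef_pos: [550.9, 198.7, 330.0]
tool_rot: [-3.141, -0.0, -3.141]
force: [0.5, -0.0, 0.2]
width: 85.5
gripper_force: 0.0
```

```bash
python3 - <<'E'
from h import *
from cell import ctrl
s=ctrl.read_state();im=ctrl.get_image("wrist");pickle.dump((s,im),open("w1.pkl","wb"))
print(s["clock"],s["eef_pos"],s["tool_rot"],s["qpos"].round(2))
np.set_printoptions(precision=1,suppress=True)
print(proj(im,[(640,206,184),(502,205,184),(506,178,30),(640,206,215)],s))
cv2.imwrite("pics/w1.png",im["pixels"][:,:,::-1])
E
```

```text
1.15 [550.88732361 198.66842437 329.96642676] [-3.14148663e+00 -9.36168122e-05 -3.14097995e+00] [-0.36  0.51 -0.06  1.67  0.03  0.97  1.15]
[[329.8 322.1]
 [330.2 137.4]
 [300.7 124.2]
 [331.1 351.3]]
```

View pics/w1.png

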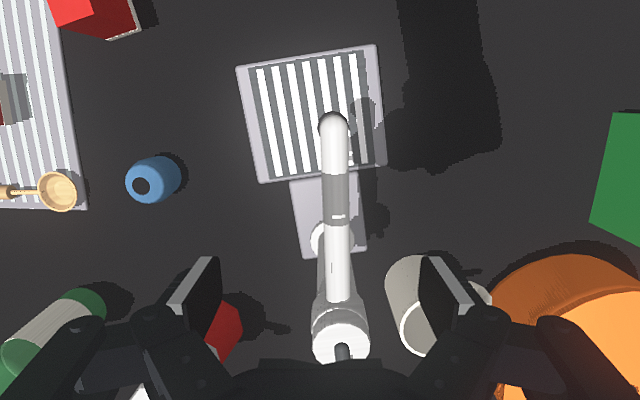

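The wrist view shows the spout tip at (333,118), the cap at (341,338), and the tray corners at (236,67), (375,44), (387,165) and (258,184). The stub is at (342,352). The jug is at (95,20) and the salt pot at (153,180).

```bash
python3 - <<'E'
from h import *
s,im=pickle.load(open("w1.pkl","rb"));np.set_printoptions(precision=3,suppress=True)
c=plane(im,[(236,67),(375,44),(387,165),(258,184)],30,s)[:,:2]
print(c,[np.linalg.norm(c[i]-c[i-1]) for i in range(4)])
g=c.mean(0);e=(c[2]-c[1]+c[3]-c[0])[:2];yaw=np.arctan2(e[1],e[0]);print("grille",g,"yaw",yaw,"hinge",g+140*np.array([np.cos(yaw),np.sin(yaw)]))
print("cap",plane(im,[(341,338)],215,s),"tip end",plane(im,[(333,113)],184,s),"tube",plane(im,[(333,140),(335,220),(339,280)],188,s))
E
```

```text
[[447.488 112.01 ]
 [425.549 254.459]
 [550.475 273.069]
 [572.231 128.729]] [np.float64(125.85837058008649), np.float64(144.12814261681837), np.float64(126.30447967360976), np.float64(145.97051031350424)]
grille [498.936 192.067] yaw 0.14057028831450744 hinge [637.555 211.682]
cap [[629.132 212.406 215.   ]] tip end [[486.893 206.649 184.   ]] tube [[503.11  206.664 188.   ]
 [556.152 208.575 188.   ]
 [601.48  212.021 188.   ]]
```

Request:
{"method": "send_rows", "body": {"rows": [[[-0.4,1,1.5,0,0,-0.04],[-0.4,1,3.5,0,0,-0.04],[-0.4,1,5.5,0,0,-0.04],[-0.4,1,7.5,0,0,-0.04],[-0.4,1,8.7,0,0,-0.04],[-0.4,1,9.2,0,0,-0.04],[-0.4,1,9.2,0,0,-0.04]]]}}

```text
clock: 1.9
eef_pos: [553.6, 211.2, 237.3]
tool_rot: [-3.141, -0.001, -3.101]
force: [-0.4, -1.2, -0.5]
width: 85.3
gripper_force: 0.0
```

Request:
{"method": "send_rows", "body": {"rows": [[[0,0,0,0,0,0],[0,0,0,0,0,0],[0,0,0,0,0,0],[0,0,0,0,0,0],[0,0,0,0,0,0],[0,0,0,0,0,0],[0,0,0,0,0,0],[0,0,0,0,0,0]]], "grip": 215}}

```text
clock: 2.7
eef_pos: [554.1, 210.5, 238.4]
tool_rot: [3.142, 0.0, -3.103]
force: [-1.6, -1.4, 6.9]
width: 16.0
gripper_force: 58.4
```

Request:
{"method": "send_rows", "body": {"rows": [[[0,0.65,0,0,0,0.08],[-0.16,1.61,0,0,0,0.2],[-0.46,2.7,0,0,0,0.34],[-0.92,3.74,0,0,0,0.48],[-1.51,4.71,0,0,0,0.62],[-2.23,5.58,0,0,0,0.76],[-3.06,6.34,0,0,0,0.9],[-4,6.99,0,0,0,1.04],[-5.02,7.49,0,0,0,1.18],[-5.77,7.76,0,0,0,1.28]]]}}

```text
clock: 3.7
eef_pos: [610.1, 291.5, 238.5]
tool_rot: [3.138, 0.0, 1.898]
force: [2.2, -0.2, 3.0]
width: 16.1
gripper_force: 58.6
```

Request:
{"method": "send_rows", "body": {"rows": [[[0,0,0,0,0,0],[0,0,0,0,0,0],[0,0,0,0,0,0],[0,0,0,0,0,0],[0,0,0,0,0,0],[0,0,-1,0,0,0],[0,0,-3,0,0,0],[0,0,-6,0,0,0],[0,0,-10,0,0,0],[0,0,-14,0,0,0]]], "grip": 0}}

```text
clock: 4.7
eef_pos: [608.4, 290.2, 380.0]
tool_rot: [-3.142, 0.0, 1.901]
force: [1.4, 0.8, 0.5]
width: 85.4
gripper_force: 0.0
```

```bash
python3 - <<'E'
from h import *
from cell import ctrl
s=ctrl.read_state();d={n:ctrl.get_image(n) for n in("scene","side","wrist")};pickle.dump((s,d),open("d2.pkl","wb"))
print(s["clock"],s["eef_pos"],s["tool_rot"],s["qpos"].round(2),s["force"])
cv2.imwrite("pics/w2.png",d["wrist"]["pixels"][:,:,::-1])
E
```

```text
4.7 [608.38288107 290.21186984 379.97640968] [-3.14157252e+00  4.45095374e-05  1.90075348e+00] [-0.68  0.62  0.35  1.35 -0.22  1.21  0.02] [1.39461038 0.80155682 0.52808822]
```

View pics/w2.png

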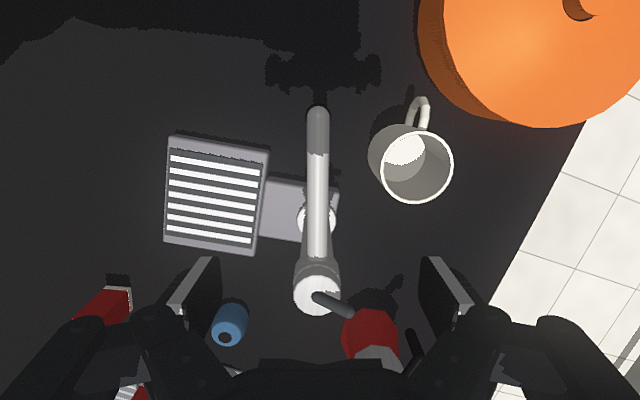

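The spout now lies nearly square to the tray axis: tip at (317,108), cap at (317,293), tray centre near (216,195). It is clear. Next I'll refine the grille and column from the slats, and work out the tilted grasp of the jug.

```bash
python3 - <<'E'
from h import *
np.set_printoptions(precision=3,suppress=True)
s1,w1=pickle.load(open("w1.pkl","rb"));s2,d2=pickle.load(open("d2.pkl","rb"))
def slats(im,s,box):
    g=im["pixels"].astype(int);m=((g.min(2)>215)).astype(np.uint8);x0,y0,x1,y1=box
    k=np.zeros_like(m);k[y0:y1,x0:x1]=m[y0:y1,x0:x1]
    p=np.argwhere(k)[:,::-1];P=plane(im,p,30,s)[:,:2].astype(np.float32);print(cv2.minAreaRect(P))
slats(d2["wrist"],s2,(165,140,268,250));slats(w1,s1,(240,45,318,190))
slats(d2["scene"],None,(300,145,370,192));slats(d2["side"],None,(258,155,312,195))
print("cap",plane(d2["wrist"],[(317,293)],215,s2),"tip end",plane(d2["wrist"],[(317,104)],184,s2))
E
```

```text
((492.3443603515625, 190.9468994140625), (113.55816650390625, 102.17599487304688), 8.83581829071045)
((500.45037841796875, 167.34341430664062), (118.29833221435547, 73.42182922363281), 8.341867446899414)
((501.4469909667969, 191.4602508544922), (101.6046142578125, 99.69003295898438), 6.751809120178223)
((500.48529052734375, 194.86904907226562), (111.61161804199219, 102.67505645751953), 8.707660675048828)
cap [[630.468 217.221 215.   ]] tip end [[583.992 353.639 184.   ]]
```

```bash
python3 - <<'E'
from h import *
from cell import ctrl
s=ctrl.read_state();np.set_printoptions(precision=3,suppress=True)
print(rel(s,(500,50,390),down(.7)));print(rel(s,(500,-195,380),down(-.04)))
E
```

```text
[-19.191 -18.194  -0.925   0.006  -0.005   1.201]
[-42.37  -26.142  -0.007   0.004  -0.008   1.941]
```

Request:
{"method": "send_rows", "body": {"rows": [[[-1.9,-1.8,-0.1,0,0,0.12],[-3.8,-3.6,-0.2,0,0,0.24],[-5.8,-5.5,-0.3,0,0,0.36],[-7.7,-7.3,-0.4,0,0,0.48],[-9.6,-9.1,-0.5,0,0,0.6],[-11.5,-10.9,-0.6,0,0,0.72],[-13.4,-12.7,-0.6,0,0,0.84],[-15.4,-14.6,-0.7,0,0,0.96],[-17.3,-16.4,-0.8,0,0,1.08],[-19.2,-18.2,-0.9,0,0,1.2]]]}}

```text
clock: 5.85
eef_pos: [497.4, 48.9, 386.3]
tool_rot: [-3.14, 0.001, 0.696]
force: [0.1, 0.5, 0.4]
width: 85.2
gripper_force: 0.0
```

```bash
python3 - <<'E'
from h import *
from cell import ctrl
s=ctrl.read_state();pickle.dump(s,open("p3.pkl","wb"));np.set_printoptions(precision=3,suppress=True)
print(s["eef_pos"],s["qpos"]);print(rel(s,(500,-195,340),down(-.04,-.6)))
E
```

```text
[497.428  48.907 386.256] [-0.672  0.391  0.734  1.825 -0.301  1.041 -0.696]
[-15.433  18.889   4.625   0.22   -0.571   0.713]
```

Request:
{"method": "send_rows", "body": {"rows": [[[-1.5,1.9,0.5,0.02,-0.06,0.07],[-3.1,3.8,0.9,0.04,-0.11,0.14],[-4.6,5.7,1.4,0.07,-0.17,0.21],[-6.2,7.6,1.8,0.09,-0.23,0.29],[-7.7,9.4,2.3,0.11,-0.29,0.36],[-9.3,11.3,2.8,0.13,-0.34,0.43],[-10.8,13.2,3.2,0.15,-0.4,0.5],[-12.3,15.1,3.7,0.18,-0.46,0.57],[-13.9,17,4.2,0.2,-0.51,0.64],[-15.4,18.9,4.6,0.22,-0.57,0.71]]]}}

```text
clock: 6.85
eef_pos: [502.4, -194.6, 339.9]
tool_rot: [-3.14, 0.602, -0.034]
force: [0.2, -0.2, -0.8]
width: 85.6
gripper_force: 0.0
```

```bash
cat > kin.py <<'E'
from h import *
from scipy.optimize import least_squares
def fk(q,p,sg):
    H,L1,a1,L2,a2,L3,a3,z1=p
    A=lambda ax,t:R.from_euler(ax,t).as_matrix()
    r=A("z",sg[0]*q[0]+z1);o=np.array([0,0,H]);
    r=r@A("y",q[1])@A("z",sg[1]*q[2]);o=o+r@[a1,0,L1]
    r=r@A("y",q[3])@A("z",sg[2]*q[4]);o=o+r@[a2,0,L2]
    r=r@A("y",q[5])@A("z",sg[3]*q[6]);r0=r;o=o+r@[0,0,L3]
    return o,r
E
python3 - <<'E'
from kin import *
from cell import ctrl
import itertools
s=ctrl.read_state();pickle.dump(s,open("p4.pkl","wb"));np.set_printoptions(precision=3,suppress=True)
print(s["eef_pos"],s["tool_rot"],s["qpos"])
S=[pickle.load(open("d0.pkl","rb"))[0],pickle.load(open("w1.pkl","rb"))[0],pickle.load(open("d2.pkl","rb"))[0],pickle.load(open("p3.pkl","rb")),s]
best=[]
for sg in itertools.product((-1,1),repeat=4):
    Z=[fk(t["qpos"],np.zeros(8),sg)[1] for t in S]
    D=[z.T@tool_T(t)[:3,:3] for z,t in zip(Z,S)]
    best.append((max(np.linalg.norm(d-D[0]) for d in D),sg,D[0]))
best.sort(key=lambda b:b[0]);print(best[0],best[1][0])
sg=best[0][1]
f=lambda p:np.concatenate([fk(t["qpos"],np.r_[p,0],sg)[0]-t["eef_pos"] for t in S])
x0=np.array([330,400,0,400,0,220,0.])
g=lambda p:np.r_[f(p),(p-x0)*.01]
o=least_squares(g,x0);print(o.x,f(o.x))
E
```

```text
[ 502.364 -194.598  339.948] [-3.14   0.602 -0.034] [-0.177  0.854  0.88   1.423 -0.28   1.641 -0.88 ]
(np.float64(1.634489205451395e-15), (-1, -1, -1, -1), array([[-0., -1.,  0.],
       [ 1., -0., -0.],
       [ 0.,  0.,  1.]])) 0.7771741825861754
[363.17  500.438  14.028 396.241 -12.92  249.923   0.   ] [-26.227   5.977   1.445  -8.776  28.852  -0.708 -11.804  10.841   2.873
   7.588   6.374  -4.005  -0.013  -3.728   0.392]
```

```bash
cat > kin.py <<'E'
from h import *
from scipy.optimize import least_squares
LO=np.array([-3.06,-.37,-1.25,.18,-1.1,.23,-2.94]);HI=np.array([3.06,2.12,1.32,2.47,4.24,1.98,2.94])
F=np.array([[0,-1,0],[1,0,0],[0,0,1.]])
def fk(q,p):
    H,L1,a1,b1,L2,a2,b2,L3,a3,b3,a0,b0=p
    A=lambda ax,t:R.from_euler(ax,t).as_matrix()
    r=A("z",-q[0]);o=np.array([0,0,H])+r@[a0,b0,0]
    r=r@A("y",q[1])@A("z",-q[2]);o=o+r@[a1,b1,L1]
    r=r@A("y",q[3])@A("z",-q[4]);o=o+r@[a2,b2,L2]
    r=r@A("y",q[5]);o=o+r@[a3,b3,L3]
    return o,r@A("z",-q[6])@F
def ik(pos,Rt,p,q0,w=1e-3):
    def e(q):
        o,r=fk(q,p);return np.r_[(o-pos)/100,R.from_matrix(r.T@Rt).as_rotvec(),w*(q-q0)]
    s=least_squares(e,np.clip(q0,LO+.01,HI-.01),bounds=(LO,HI));return s.x,np.abs(e(s.x)[:6]).max()
E
cat > fit.py <<'E'
from kin import *
S=[pickle.load(open("d0.pkl","rb"))[0],pickle.load(open("w1.pkl","rb"))[0],pickle.load(open("d2.pkl","rb"))[0],pickle.load(open("p3.pkl","rb")),pickle.load(open("p4.pkl","rb"))]
x0=np.array([330,400,0,0,400,0,0,220,0,0,0,0.])
f=lambda p:np.concatenate([fk(t["qpos"],p)[0]-t["eef_pos"] for t in S])
o=least_squares(lambda p:np.r_[f(p),(p-x0)*.01],x0);P=o.x
if __name__=="__main__":
    np.set_printoptions(precision=3,suppress=True);print(P,f(P))
    q=S[-1]["qpos"]
    for (x,y,z) in((479,-195,82),(470,-195,32),(499,192,100)):
        for y0 in ((-.04,) if y<0 else (.15,)):
            for t in (-1,-.8,-.6,-.4,0,.4,.6,.8,1.):
                Rt=down(y0,t);best=min((ik(np.array([x,y,z])-54*Rt[:,2],Rt,P,np.r_[q[:2],a,q[3],b,q[5:]]) for a in(-.8,0,.8) for b in(-.8,0,1.5,3)),key=lambda r:r[1]);print(x,y,t,round(best[1],3),best[0])
E
python3 fit.py
```

```text
[336.324 558.176  -0.096 -16.646 381.896   0.241  -0.068 276.632  -0.426
  -0.07    0.499 -11.266] [-0.011 -0.032  0.033  0.06   0.023 -0.049 -0.048 -0.031  0.038 -0.001
  0.044 -0.014  0.007 -0.039 -0.009]
479 -195 -1 0.0 [-0.044  1.3    0.649  1.192 -0.241  1.744 -1.023]
479 -195 -0.8 0.0 [-0.065  1.183  0.65   1.356 -0.291  1.521 -1.004]
479 -195 -0.6 0.0 [-0.181  1.165  0.892  1.526 -0.534  1.363 -0.781]
479 -195 -0.4 0.0 [-0.202  1.068  0.898  1.697 -0.644  1.147 -0.681]
479 -195 0 0.0 [ 1.015  1.037 -1.183  2.002  1.182  1.038 -2.383]
479 -195 0.4 0.0 [0.01  0.806 0.64  2.353 4.24  0.664 0.805]
479 -195 0.6 0.0 [ 0.954  0.876 -0.704  2.47   2.786  0.657  2.479]
479 -195 0.8 0.111 [ 1.274  1.139 -1.078  2.47   2.605  0.737  2.94 ]
479 -195 1.0 0.238 [ 1.448  1.34  -1.064  2.47   3.013  0.665  2.94 ]
470 -195 -1 0.0 [-0.037  1.358  0.627  1.201 -0.263  1.679 -1.037]
470 -195 -0.8 0.0 [-0.056  1.242  0.625  1.374 -0.314  1.445 -1.009]
470 -195 -0.6 0.0 [-0.175  1.229  0.867  1.553 -0.584  1.29  -0.762]
470 -195 -0.4 0.0 [-0.053  1.019  0.577  1.724 -0.443  0.945 -0.892]
470 -195 0
[... 238 characters left out ...]
7   2.757  0.798  2.94 ]
470 -195 1.0 0.21 [ 1.607  1.736 -1.25   2.47   2.764  0.816 -2.771]
499 192 -1 0.0 [-0.483  1.244  0.38   1.095 -0.377  1.879 -1.484]
499 192 -0.8 0.0 [-0.674  1.224  0.78   1.273 -0.615  1.752 -1.23 ]
499 192 -0.6 0.0 [-0.74   1.125  0.815  1.448 -0.657  1.523 -1.186]
499 192 -0.4 0.0 [-0.813  1.037  0.854  1.626 -0.726  1.289 -1.122]
499 192 0 0.0 [-0.765  0.76   0.543  1.976 -0.687  0.596 -1.177]
499 192 0.4 0.0 [-0.917  0.758  0.631  2.317  4.045  0.358  0.281]
499 192 0.6 0.0 [-0.887  0.8    0.502  2.47   3.3    0.626  0.943]
499 192 0.8 0.124 [ 0.09   1.171 -1.25   2.47   2.052  1.549  2.385]
499 192 1.0 0.238 [-0.07   1.325 -1.25   2.47   2.029  1.952  2.216]
```

```bash
cat > scan.py <<'E'
from fit import *
def g2t(g,Rt): return np.array(g,float)-54*Rt[:,2]
def chain(q,poses):
    m=9;E=0
    for g,yaw,t in poses:
        Rt=down(yaw,t);q,e=ik(g2t(g,Rt),Rt,P,q);E=max(E,e);m=min(m,(q-LO).min(),(HI-q).min())
        if E>.01:break
    return q,E,m
def seg(a,b,n): return [(np.array(a[0])+(np.array(b[0])-np.array(a[0]))*k/n,a[1]+(b[1]-a[1])*k/n,a[2]+(b[2]-a[2])*k/n) for k in range(1,n+1)]
if __name__=="__main__":
    np.set_printoptions(precision=2,suppress=True)
    q0=S[-1]["qpos"];start=((471,-195,296),-.04,-.6)
    for name,c,zl in(("mat",(470,-195,180),35),("grille",(499,192,190),105)):
        for psi in -.04+np.arange(-4,5)*np.pi/4:
            for t0 in(-.6,-.8,-.95):
                a=(c,psi,t0);b=(c,psi,t0+np.pi/2);d=((c[0],c[1],zl),psi,t0+np.pi/2)
                q1,E1,m1=chain(q0,seg(start,a,10))
                if E1>.01:continue
                q,E,m=chain(q1,seg(a,b,8)+seg(b,d,3))
                if E<.01:print(name,round(psi,2),t0,round(m1,2),round(m,2),q)
E
python3 scan.py
```

```text
mat -1.61 -0.6 0.05 0.0 [-0.85  1.5   1.08  2.1  -0.74  0.32 -2.77]
mat -1.61 -0.8 0.04 0.0 [-0.73  1.32  1.    2.14 -0.95  0.27 -2.44]
mat -1.61 -0.95 0.03 0.0 [-0.62  1.19  0.94  2.15 -1.1   0.27 -2.18]
mat 0.75 -0.6 0.39 0.0 [ 1.4   1.23 -0.76  2.12 -1.1   0.28  1.29]
mat 1.53 -0.6 0.22 0.25 [ 0.91  1.15 -0.27  1.6  -0.51  1.14  1.07]
mat 1.53 -0.8 0.21 0.23 [ 0.87  1.04 -0.28  1.71 -0.45  0.95  0.99]
mat 1.53 -0.95 0.23 0.22 [ 0.82  0.97 -0.28  1.79 -0.4   0.8   0.92]
mat 2.32 -0.6 0.0 0.09 [ 0.84  1.35 -0.75  1.22  0.26  1.64  0.88]
mat 3.1 -0.6 0.0 0.0 [ 0.53  1.33 -0.68  1.2   0.59  1.83  1.29]
grille -0.83 -0.6 0.11 0.0 [-1.6   1.4   1.18  2.09 -0.63  0.36 -2.73]
grille -0.83 -0.8 0.09 0.0 [-1.5   1.24  1.15  2.1  -0.82  0.37 -2.43]
grille -0.83 -0.95 0.07 0.0 [-1.42  1.14  1.13  2.1  -0.95  0.43 -2.21]
grille 1.53 -0.6 0.41 0.0 [ 0.52  1.02 -0.63  2.08 -1.1   0.5   1.15]
grille 1.53 -0.8 0.39 0.06 [ 0.38  0.89 -0.55  2.09 -1.04  0.41  0.97]
grille 1.53 -0.95 0.38 0.13 [ 0.26  0.8  -0.47  2.09 -0.91  0.36  0.75]
grille 2.32 -0.6 0.3 0.33 [ 0.18  1.07 -0.39  1.54 -0.42  1.24  0.91]
grille 2.32 -0.8 0.31 0.31 [ 0.14  0.97 -0.38  1.63 -0.35  1.07  0.84]
grille 2.32 -0.95 0.34 0.32 [ 0.09  0.89 -0.37  1.7  -0.29  0.95  0.77]
grille 3.1 -0.6 0.03 0.12 [ 0.05  1.28 -0.78  1.14  0.23  1.77  0.87]
```

```bash
cat > plan.py <<'E'
from scan import *
import scan,json
OFF=60
scan.g2t=lambda g,Rt:np.array(g,float)-OFF*Rt[:,2]
def rows(s,poses,q=None):
    "rows (from state s) for poses (axis point, yaw, tilt), with a joint check"
    out=[];q=s["qpos"];m=9;dq=0;E=0
    for g,y,t in poses:
        Rt=down(y,t);pos=scan.g2t(g,Rt);q2,e=ik(pos,Rt,P,q);E=max(E,e);dq=max(dq,np.abs(q2-q).max());q=q2;m=min(m,(q-LO).min(),(HI-q).min())
        r=rel(s,pos,Rt);out.append([round(float(v),2) for v in r])
    print(json.dumps([out]),"err",round(E,3),"margin",round(m,2),"dq/row",round(dq,2),"q",q.round(2));return out
def cur(s):
    A=tool_T(s)[:3,:3];t=np.arcsin(np.clip(-A[2,0],-1,1)) ;t=np.arctan2(-A[2,0],-A[2,2]);y=np.arctan2(-A[0,1]*-1,-A[1,1])
    return (np.array(s["eef_pos"])+OFF*A[:,2],y,t)
E
python3 - <<'E'
from plan import *
from cell import ctrl
s=ctrl.read_state();c=cur(s);print(c,np.abs(down(c[1],c[2])-tool_T(s)[:3,:3]).max())
h=((479,-123,152+60),1.526,-.8);a=rows(s,seg(c,h,14)[:9]);
T=rows(s,seg(c,h,14))
E
```

```text
(array([ 468.4332156 , -193.35129144,  290.47951063]), np.float64(-0.03488911585871509), np.float64(0.6015215039816898)) 1.131794684825646
[[[-4.97, -0.19, 3.71, -0.01, 1.1, -0.12], [-4.28, -0.5, 3.6, -0.03, 1.0, -0.23], [-3.53, -0.94, 3.52, -0.05, 0.89, -0.34], [-2.76, -1.51, 3.48, -0.09, 0.79, -0.45], [-1.98, -2.21, 3.52, -0.14, 0.68, -0.55], [-1.21, -3.03, 3.63, -0.2, 0.58, -0.65], [-0.47, -3.96, 3.85, -0.27, 0.48, -0.74], [0.21, -4.96, 4.17, -0.35, 0.37, -0.83], [0.83, -6.04, 4.61, -0.44, 0.28, -0.91]]] err 0.0 margin 0.0 dq/row 1.14 q [-0.43  0.6   0.78  1.87 -0.16  0.92 -0.22]
[[[-4.97, -0.19, 3.71, -0.01, 1.1, -0.12], [-4.28, -0.5, 3.6, -0.03, 1.0, -0.23], [-3.53, -0.94, 3.52, -0.05, 0.89, -0.34], [-2.76, -1.51, 3.48, -0.09, 0.79, -0.45], [-1.98, -2.21, 3.52, -0.14, 0.68, -0.55], [-1.21, -3.03, 3.63, -0.2, 0.58, -0.65], [-0.47, -3.96, 3.85, -0.27, 0.48, -0.74], [0.21, -4.96, 4.17, -0.35, 0.37, -0.83], [0.83, -6.04, 4.61, -0.44, 0.28, -0.91], [1.37, -7.14, 5.16, -0.54, 0.18, -0.98], [1.84, -8.26, 5.84, -0.64, 0.09, -1.04], [2.23, -9.35, 6.64, -0.76, 0.0, -1.1], [2.54, -10.4, 7.54, -0.88, -0.08, -1.15], [2.79, -11.37, 8.55, -1.01, -0.16, -1.19]]] err 0.0 margin 0.0 dq/row 1.14 q [-0.86  0.86  0.95  2.06  0.22  0.63 -0.32]
```

```bash
sed -i 's/t=np.arcsin.*t=np.arctan2(-A\[2,0\],-A\[2,2\]);y=.*/t=np.arctan2(A[2,0],-A[2,2]);y=np.arctan2(A[0,1],-A[1,1])/' plan.py
python3 - <<'E'
from plan import *
from cell import ctrl
s=ctrl.read_state();c=cur(s);print(c,np.abs(down(c[1],c[2])-tool_T(s)[:3,:3]).max())
h=((479,-123,212),1.526,-.8)
rows(s,seg(c,h,16)[:10]);rows(s,seg(c,h,16))
E
```

```text
(array([ 468.4332156 , -193.35129144,  290.47951063]), np.float64(-0.03488911585871509), np.float64(-0.6015215039816898)) 0.0012704773972364112
[[[0.38, -0.78, 0.39, -0.06, -0.01, -0.08], [0.73, -1.57, 0.79, -0.11, -0.03, -0.16], [1.06, -2.36, 1.22, -0.17, -0.04, -0.24], [1.35, -3.15, 1.67, -0.23, -0.05, -0.32], [1.62, -3.94, 2.14, -0.29, -0.06, -0.39], [1.85, -4.73, 2.63, -0.35, -0.07, -0.47], [2.06, -5.5, 3.14, -0.41, -0.08, -0.55], [2.23, -6.26, 3.68, -0.47, -0.1, -0.62], [2.38, -7.0, 4.23, -0.54, -0.1, -0.69], [2.5, -7.71, 4.8, -0.6, -0.12, -0.77]]] err 0.0 margin 0.37 dq/row 0.06 q [-0.53  0.8   0.76  1.74  0.13  1.14 -0.56]
[[[0.38, -0.78, 0.39, -0.06, -0.01, -0.08], [0.73, -1.57, 0.79, -0.11, -0.03, -0.16], [1.06, -2.36, 1.22, -0.17, -0.04, -0.24], [1.35, -3.15, 1.67, -0.23, -0.05, -0.32], [1.62, -3.94, 2.14, -0.29, -0.06, -0.39], [1.85, -4.73, 2.63, -0.35, -0.07, -0.47], [2.06, -5.5, 3.14, -0.41, -0.08, -0.55], [2.23, -6.26, 3.68, -0.47, -0.1, -0.62], [2.38, -7.0, 4.23, -0.54, -0.1, -0.69], [2.5, -7.71, 4.8, -0.6, -0.12, -0.77], [2.6, -8.4, 5.39, -0.67, -0.12, -0.84], [2.67, -9.07, 6.0, -0.73, -0.13, -0.91], [2.72, -9.7, 6.62, -0.8, -0.14, -0.98], [2.76, -10.29, 7.25, -0.87, -0.15, -1.05], [2.78, -10.85, 7.9, -0.94, -0.15, -1.12], [2.79, -11.37, 8.55, -1.01, -0.16, -1.19]]] err 0.0 margin 0.37 dq/row 0.09 q [-0.78  0.78  0.78  2.05  0.44  0.68 -0.54]
```

Request:
{"method": "send_rows", "body": {"rows": [[[0.4,-0.8,0.4,-0.06,-0.01,-0.08],[0.7,-1.6,0.8,-0.11,-0.03,-0.16],[1.1,-2.4,1.2,-0.17,-0.04,-0.24],[1.4,-3.2,1.7,-0.23,-0.05,-0.32],[1.6,-3.9,2.1,-0.29,-0.06,-0.39],[1.9,-4.7,2.6,-0.35,-0.07,-0.47],[2.1,-5.5,3.1,-0.41,-0.08,-0.55],[2.2,-6.3,3.7,-0.47,-0.1,-0.62],[2.4,-7,4.2,-0.54,-0.1,-0.69],[2.5,-7.7,4.8,-0.6,-0.12,-0.77]]]}}

```text
clock: 7.85
eef_pos: [498.5, -116.0, 286.4]
tool_rot: [-3.137, 0.728, 0.951]
force: [-0.2, -0.2, 0.1]
width: 85.7
gripper_force: 0.0
```

```bash
python3 - <<'E'
from plan import *
from cell import ctrl
s=ctrl.read_state();c=cur(s);print(c,s["qpos"].round(2))
h=((479,-123,152),1.526,-.8)
rows(s,seg(c,h,8))
E
```

```text
(array([ 475.07913571, -148.33114784,  241.61710025]), np.float64(0.9481617163473389), np.float64(-0.7276149037475116)) [-0.54  0.8   0.76  1.74  0.12  1.14 -0.55]
[[[1.01, -0.45, 0.66, -0.05, -0.01, -0.05], [2.0, -0.88, 1.32, -0.1, -0.02, -0.1], [2.97, -1.32, 2.01, -0.15, -0.03, -0.16], [3.93, -1.76, 2.71, -0.2, -0.04, -0.21], [4.87, -2.2, 3.42, -0.25, -0.04, -0.26], [5.79, -2.64, 4.15, -0.3, -0.05, -0.31], [6.7, -3.07, 4.9, -0.35, -0.06, -0.36], [7.59, -3.5, 5.66, -0.4, -0.07, -0.41]]] err 0.0 margin 0.33 dq/row 0.08 q [-0.77  0.9   0.76  2.08  0.39  0.56 -0.57]
```

Request:
{"method": "send_rows", "body": {"rows": [[[1,-0.4,0.7,-0.05,-0.01,-0.05],[2,-0.9,1.3,-0.1,-0.02,-0.1],[3,-1.3,2,-0.15,-0.03,-0.16],[3.9,-1.8,2.7,-0.2,-0.04,-0.21],[4.9,-2.2,3.4,-0.25,-0.04,-0.26],[5.8,-2.6,4.2,-0.3,-0.05,-0.31],[6.7,-3.1,4.9,-0.35,-0.06,-0.36],[7.6,-3.5,5.7,-0.4,-0.07,-0.41],[7.6,-3.5,5.7,-0.4,-0.07,-0.41]]]}}

```text
clock: 8.75
eef_pos: [479.4, -79.6, 192.4]
tool_rot: [-3.14, 0.801, 1.52]
force: [-0.4, 0.1, -0.7]
width: 85.4
gripper_force: 0.0
```

```bash
python3 - <<'E'
from plan import *
from cell import ctrl
s=ctrl.read_state();c=cur(s);im=ctrl.get_image("wrist");print(c,s["qpos"].round(2),s["clock"])
cv2.imwrite("pics/w3.png",im["pixels"][:,:,::-1])
h=((479,-195,82),1.526,-.8)
rows(s,seg(c,h,6))
# then: lift, rotate, lower
q,e,m=chain(s["qpos"],seg(c,h,6));a=((479,-195,160),1.526,-.8);b=((479,-205,160),1.526,.77);d=((479,-215,31),1.526,.77)
for u,v,n in((h,a,4),(a,b,12),(b,d,6)):
    q,e,m=chain(q,seg(u,v,n));print(e,m,q.round(2))
E
```

```text
(array([ 477.0593466 , -122.63486414,  150.63936572]), np.float64(1.5182978139606493), np.float64(-0.8005616939446132)) [-0.77  0.9   0.76  2.08  0.39  0.56 -0.58] 8.75
[[[-0.02, 0.09, 1.66, -0.0, 0.0, 0.0], [-0.03, 0.18, 3.32, -0.0, 0.0, -0.0], [-0.05, 0.27, 4.98, -0.0, 0.0, -0.0], [-0.07, 0.36, 6.64, -0.01, 0.0, -0.0], [-0.09, 0.45, 8.3, -0.01, 0.0, -0.0], [-0.1, 0.54, 9.96, -0.01, 0.0, -0.0]]] err 0.0 margin 0.08 dq/row 0.05 q [-0.63  1.07  0.77  2.12  0.43  0.31 -0.6 ]
6.631551280544665e-08 0.10840835839065235 [-0.65  0.9   0.81  2.11  0.46  0.45 -0.52]
6.984693412380811e-07 0.2137404449222122 [ 0.92  0.86 -0.35  1.66 -0.4   1.14  0.83]
2.9026089460718207e-08 0.7057165422515288 [ 0.91  1.07 -0.33  1.64 -0.37  0.98  0.92]
```

View pics/w3.png

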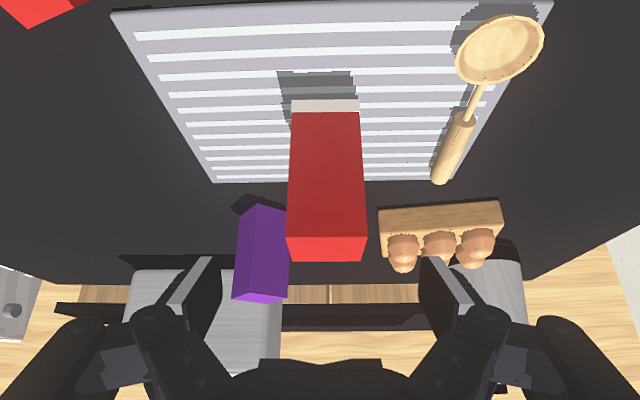

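The jug's face is centred near column 327 between the open fingers, with the base edge at row 260 and the mouth band at row 105. That matches the computed 5 mm sideways correction, so I'll advance and grasp.

Request:
{"method": "send_rows", "body": {"rows": [[[0,0.3,1.7,0,0,0],[0,0.5,3.3,0,0,0],[0,0.5,5,0,0,0],[-0.1,0.5,6.6,0,0,0],[-0.1,0.5,8.3,0,0,0],[-0.1,0.5,9.6,0,0,0],[-0.1,0.5,10,0,0,0],[-0.1,0.5,10,0,0,0]]]}}

```text
clock: 9.6
eef_pos: [483.1, -154.1, 125.5]
tool_rot: [3.135, 0.8, 1.51]
force: [0.6, 0.4, 0.5]
width: 85.2
gripper_force: 0.0
```

Request:
{"method": "send_rows", "body": {"rows": [[[0,0,0,0,0,0],[0,0,0,0,0,0],[0,0,0,0,0,0],[0,0,0,0,0,0],[0,0,0,0,0,0],[0,0,0,0,0,0],[0,0,0,0,0,0],[0,0,0,0,0,0]]], "grip": 170}}

```text
clock: 10.4
eef_pos: [482.7, -153.2, 125.8]
tool_rot: [3.136, 0.8, 1.512]
force: [-2.4, 3.5, 6.6]
width: 49.6
gripper_force: 61.7
```

```bash
python3 - <<'E'
from plan import *
from cell import ctrl
s=ctrl.read_state();c=cur(s);print(c,s["qpos"].round(2),s["width"],s["gripper_force"])
g=c[0];y=c[1];a=(g+[0,0,90],y,c[2]);b=(g+[0,-10,90],y,c[2]+np.pi/2)
rows(s,seg(c,a,5));rows(s,seg(c,a,5)+seg(a,b,14))
E
```

```text
(array([ 480.5093951 , -196.18017958,   84.02640673]), np.float64(1.515874482193453), np.float64(-0.8000869884433742)) [-0.63  1.06  0.77  2.11  0.43  0.32 -0.6 ] 49.62745843050852 61.700863042788114
[[[-1.29, 0.03, -1.25, 0.0, -0.0, -0.0], [-2.58, 0.03, -2.51, 0.0, -0.0, -0.0], [-3.87, 0.04, -3.76, 0.0, -0.0, -0.0], [-5.17, 0.05, -5.02, 0.0, -0.0, -0.0], [-6.46, 0.06, -6.27, 0.0, -0.0, -0.0]]] err 0.0 margin 0.12 dq/row 0.04 q [-0.65  0.87  0.81  2.09  0.46  0.49 -0.51]
[[[-1.29, 0.03, -1.25, 0.0, -0.0, -0.0], [-2.58, 0.03, -2.51, 0.0, -0.0, -0.0], [-3.87, 0.04, -3.76, 0.0, -0.0, -0.0], [-5.17, 0.05, -5.02, 0.0, -0.0, -0.0], [-6.46, 0.06, -6.27, 0.0, -0.0, -0.0], [-7.18, 0.06, -6.18, 0.0, 0.11, -0.0], [-7.89, 0.07, -6.02, 0.0, 0.22, -0.0], [-8.59, 0.07, -5.78, 0.0, 0.34, -0.0], [-9.26, 0.08, -5.47, 0.0, 0.45, -0.0], [-9.9, 0.08, -5.09, 0.0, 0.56, -0.0], [-10.5, 0.09, -4.65, 0.0, 0.67, -0.0], [-11.05, 0.09, -4.15, 0.0, 0.79, -0.0], [-11.54, 0.1, -3.6, 0.0, 0.9, -0.0], [-11.98, 0.1, -3.0, 0.0, 1.01, -0.0], [-12.36, 0.1, -2.36, 0.0, 1.12, -0.0], [-12.67, 0.1, -1.69, 0.0, 1.23, -0.0], [-12.9, 0.11, -0.99, 0.01, 1.35, -0.0], [-13.06, 0.11, -0.28, 0.01, 1.46, -0.0], [-13.15, 0.11, 0.45, 0.01, 1.57, -0.0]]] err 0.0 margin 0.12 dq/row 0.15 q [ 0.89  0.83 -0.29  1.66 -0.44  1.17  0.86]
```

Request:
{"method": "send_rows", "body": {"rows": [[[-0.6,0,-0.6,0,0,0],[-1.9,0,-1.9,0,0,0],[-3.2,0,-3.1,0,0,0],[-4.5,0,-4.4,0,0,0],[-5.8,0,-5.6,0,0,0],[-6.5,0,-6.3,0,0,0],[-6.5,0,-6.3,0,0,0]]]}}

```text
clock: 11.1
eef_pos: [483.0, -153.2, 216.6]
tool_rot: [3.132, 0.798, 1.509]
force: [-0.7, 0.3, -3.5]
width: 49.4
gripper_force: 62.0
```

```bash
python3 - <<'E'
from plan import *
from cell import ctrl
s=ctrl.read_state();c=cur(s);print(c,s["qpos"].round(2),s["width"],s["force"])
b=(c[0]+[0,-10,0],c[1],c[2]+np.pi/2)
rows(s,seg(c,b,16)[:8])
E
```

```text
(array([ 480.95351862, -196.1481345 ,  174.72831194]), np.float64(1.5163612039411676), np.float64(-0.7979532544853807)) [-0.65  0.87  0.81  2.1   0.46  0.48 -0.51] 49.432205919353244 [-0.71854922  0.31978591 -3.48027438]
[[[-0.63, 0.03, 0.07, 0.01, 0.1, -0.01], [-1.26, 0.04, 0.2, 0.01, 0.2, -0.0], [-1.87, 0.04, 0.39, 0.01, 0.29, -0.0], [-2.47, 0.05, 0.64, 0.01, 0.39, -0.0], [-3.05, 0.06, 0.93, 0.01, 0.49, -0.0], [-3.6, 0.06, 1.28, 0.01, 0.59, -0.0], [-4.11, 0.06, 1.68, 0.01, 0.69, -0.0], [-4.59, 0.07, 2.12, 0.01, 0.79, -0.0]]] err 0.0 margin 0.26 dq/row 0.14 q [ 0.29  0.54  0.07  1.95 -0.04  0.65  0.32]
```

Request:
{"method": "send_rows", "body": {"rows": [[[-0.6,0,0.1,0,0.1,0],[-1.3,0,0.2,0,0.2,0],[-1.9,0,0.4,0,0.29,0],[-2.5,0,0.6,0,0.39,0],[-3,0,0.9,0,0.49,0],[-3.6,0,1.3,0,0.59,0],[-4.1,0,1.7,0,0.69,0],[-4.6,0,2.1,0,0.79,0],[-4.6,0,2.1,0,0.79,0]]]}}

```text
clock: 12.0
eef_pos: [477.7, -206.5, 233.5]
tool_rot: [3.138, 0.01, 1.505]
force: [-0.4, -2.2, -2.9]
width: 49.5
gripper_force: 61.8
```

```bash
python3 - <<'E'
from plan import *
from cell import ctrl
s=ctrl.read_state();c=cur(s);print(c,s["qpos"].round(2),s["width"],s["force"])
b=((480,-206,173),1.526,-.798+np.pi/2)
rows(s,seg(c,b,8))
E
```

```text
(array([ 477.88765415, -207.16873423,  173.51390465]), np.float64(1.5050346175985423), np.float64(-0.010162914834188519)) [ 0.33  0.54  0.03  1.96 -0.01  0.64  0.3 ] 49.51774952987347 [-0.37544221 -2.1615928  -2.8929719 ]
[[[-0.57, 0.05, 0.04, 0.0, 0.1, -0.0], [-1.13, 0.08, 0.13, 0.0, 0.2, -0.01], [-1.69, 0.11, 0.28, 0.0, 0.29, -0.01], [-2.22, 0.14, 0.48, 0.01, 0.39, -0.01], [-2.74, 0.18, 0.74, 0.01, 0.49, -0.01], [-3.23, 0.22, 1.04, 0.01, 0.59, -0.01], [-3.68, 0.26, 1.4, 0.01, 0.69, -0.02], [-4.1, 0.3, 1.8, 0.01, 0.78, -0.02]]] err 0.0 margin 0.47 dq/row 0.11 q [ 0.91  0.84 -0.33  1.65 -0.41  1.17  0.84]
```

Request:
{"method": "send_rows", "body": {"rows": [[[-0.6,0,0,0,0.1,0],[-1.1,0.1,0.1,0,0.2,0],[-1.7,0.1,0.3,0,0.29,0],[-2.2,0.1,0.5,0,0.39,0],[-2.7,0.2,0.7,0,0.49,0],[-3.2,0.2,1,0,0.59,0],[-3.7,0.2,1.4,0,0.69,0],[-4.1,0.2,1.8,0,0.78,0],[-4.1,0.2,1.8,0,0.78,0]]]}}

```text
clock: 12.9
eef_pos: [478.2, -243.0, 211.9]
tool_rot: [-3.136, -0.769, 1.511]
force: [0.3, -0.1, -4.1]
width: 49.8
gripper_force: 62.2
```

```bash
python3 - <<'E'
from plan import *
from cell import ctrl
s=ctrl.read_state();d={n:ctrl.get_image(n) for n in("scene","side")};c=cur(s);print(c,s["qpos"].round(2),s["width"],s["force"])
pickle.dump((s,d),open("d3.pkl","wb"))
A=cv2.resize(d["scene"]["pixels"][150:310,170:370],None,fx=2,fy=2);B=cv2.resize(d["side"]["pixels"][150:310,200:400],None,fx=2,fy=2)
cv2.imwrite("pics/c3.png",np.hstack([A,B])[:,:,::-1])
b=(c[0]*[1,1,0]+[0,0,33],c[1],-.798+np.pi/2)
rows(s,seg(c,b,8))
E
```

```text
(array([ 480.42476835, -201.30825672,  168.80644477]), np.float64(1.5145163240996995), np.float64(0.7689584579707524)) [ 0.9   0.84 -0.34  1.67 -0.42  1.15  0.83] 49.759154894220785 [ 0.27343784 -0.12197004 -4.07241082]
[[[-1.18, -0.01, 1.22, -0.0, 0.0, -0.0], [-2.37, -0.0, 2.44, -0.0, 0.0, -0.0], [-3.55, 0.0, 3.66, -0.0, 0.0, -0.0], [-4.73, 0.01, 4.88, -0.0, 0.0, -0.0], [-5.92, 0.01, 6.1, -0.0, 0.0, -0.0], [-7.1, 0.02, 7.32, -0.0, 0.0, -0.0], [-8.28, 0.03, 8.54, -0.0, 0.0, -0.0], [-9.47, 0.03, 9.76, -0.0, 0.0, -0.0]]] err 0.0 margin 0.68 dq/row 0.03 q [ 0.9   1.06 -0.33  1.67 -0.41  0.96  0.93]
```

View pics/c3.png

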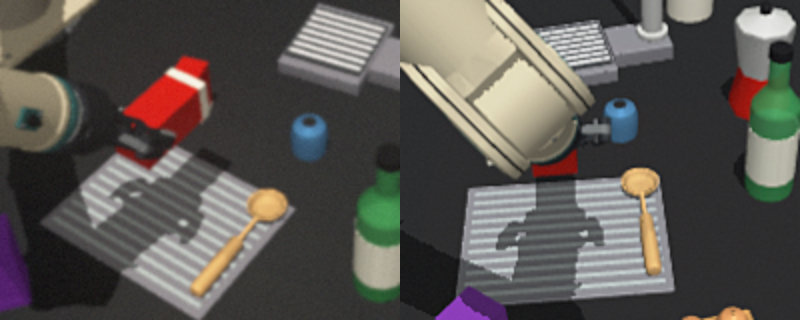

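The jug is held level with its white mouth band toward +y, over the mat and clear of the spoon. I'll lower it until it touches.

Request:
{"method": "send_rows", "body": {"rows": [[[-1.2,0,1.2,0,0,0],[-2.6,0,2.7,0,0,0],[-4,0,4.1,0,0,0],[-5.4,0,5.5,0,0,0],[-6.8,0,7,0,0,0],[-8,0,8.2,0,0,0],[-8.7,0,9,0,0,0],[-9.1,0,9.4,0,0,0],[-9.2,0,9.5,0,0,0],[-9.2,0,9.5,0,0,0]]]}}

```text
clock: 14.0
eef_pos: [480.6, -241.6, 84.6]
tool_rot: [3.135, -0.77, 1.521]
force: [-0.2, -0.0, -3.4]
width: 49.4
gripper_force: 62.3
```

Request:
{"method": "send_rows", "body": {"rows": [[[-0.1,0,0.1,0,0,0],[-0.2,0,0.2,0,0,0],[-0.25,0,0.25,0,0,0],[-0.25,0,0.25,0,0,0],[-0.25,0,0.25,0,0,0]]]}}

```text
clock: 14.5
eef_pos: [480.3, -241.7, 80.8]
tool_rot: [3.136, -0.77, 1.52]
force: [-0.5, -0.9, -4.5]
width: 50.1
gripper_force: 62.3
```

```bash
python3 - <<'E'
from plan import *
from cell import ctrl
s=ctrl.read_state();c=cur(s);print(c,s["force"],s["torque"])
E
```

```text
(array([ 482.76928976, -199.98116354,   37.75097312]), np.float64(1.5161549138835912), np.float64(0.7704210726764924)) [-0.47831544 -0.90551727 -4.49156987] [-1.24874713  0.02991237 -0.02590467]
```

Request:
{"method": "send_rows", "body": {"rows": [[[-0.1,0,0.1,0,0,0],[-0.2,0,0.2,0,0,0],[-0.2,0,0.2,0,0,0],[-0.2,0,0.2,0,0,0]]]}}

```text
clock: 14.9
eef_pos: [480.3, -241.7, 77.8]
tool_rot: [3.136, -0.771, 1.52]
force: [0.8, 1.0, -3.7]
width: 49.7
gripper_force: 62.3
```

Request:
{"method": "send_rows", "body": {"rows": [[[-0.1,0,0.1,0,0,0],[-0.2,0,0.2,0,0,0],[-0.2,0,0.2,0,0,0],[-0.2,0,0.2,0,0,0]]]}}

```text
clock: 15.3
eef_pos: [480.3, -241.7, 75.0]
tool_rot: [3.136, -0.771, 1.52]
force: [-0.5, -0.4, -2.6]
width: 49.9
gripper_force: 62.3
```

Request:
{"method": "send_rows", "body": {"rows": [[[-0.1,0,0.1,0,0,0],[-0.15,0,0.15,0,0,0],[-0.15,0,0.15,0,0,0],[-0.15,0,0.15,0,0,0]]]}}

```text
clock: 15.7
eef_pos: [480.4, -241.8, 74.0]
tool_rot: [3.135, -0.771, 1.521]
force: [-0.0, -2.6, 4.6]
width: 49.8
gripper_force: 62.8
```

Request:
{"method": "send_rows", "body": {"rows": [[[0,0,0,0,0,0],[0,0,0,0,0,0],[0,0,0,0,0,0],[0,0,0,0,0,0],[0,0,0,0,0,0],[0,0,0,0,0,0],[0,0,-1.5,0,0,0],[0,0,-4,0,0,0],[0,0,-8,0,0,0],[0,0,-12,0,0,0]]], "grip": 0}}

```text
clock: 16.7
eef_pos: [475.1, -325.5, 159.8]
tool_rot: [3.137, -0.772, 1.52]
force: [1.7, 0.0, -0.6]
width: 85.2
gripper_force: 0.0
```

```bash
python3 - <<'E'
from plan import *
from cell import ctrl
np.set_printoptions(precision=2,suppress=True)
s=ctrl.read_state();im=ctrl.get_image("wrist");sc=ctrl.get_image("scene");c=cur(s);print(c,s["qpos"].round(2),s["clock"])
pickle.dump((s,im,sc),open("d4.pkl","wb"))
A=cv2.resize(sc["pixels"][150:310,170:370],None,fx=2,fy=2);B=cv2.resize(im["pixels"],(512,320))
cv2.imwrite("pics/c4.png",np.hstack([A,B])[:,:800,::-1])
# jug axis: base y~-199-34, mouth +77; go-2 grasp point 75 mm from base
g=np.array([482,-199+42,31.])
hv=((482,-100,170),1.52,-.75);h=(g,1.52,-.75)
mid=((480,-190,220),1.52,0)
q,e,m=chain(s["qpos"],seg(c,mid,10));print(e,m,q)
q,e,m=chain(q,seg(mid,hv,10));print(e,m,q)
q,e,m=chain(q,seg(hv,h,8));print(e,m,q)
lift=((482,-120,200),1.6,-.75);ov=((499,150,230),2.2,-.75);ro=((499,192,200),2.2,-.75+np.pi/2);pl=((499,192,105),2.2,-.75+np.pi/2)
for u,v in((h,lift),(lift,ov),(ov,ro),(ro,pl)):
    q,e,m=chain(q,seg(u,v,14));print(e,m,q)
E
```

```text
(array([ 477.49, -283.72,  116.82]), np.float64(1.5170840835442376), np.float64(0.7715329252575619)) [ 0.96  0.97 -0.29  1.51 -0.36  1.22  0.89] 16.7
3.275438538881882e-07 0.5276571003635566 [ 0.32  0.47 -0.    1.91  0.    0.76  0.27]
4.279597264946457e-07 0.3992070032074787 [-0.67  0.77  0.55  2.05  0.55  0.7  -0.74]
1.0631892644511819e-07 0.11093240905697735 [-0.59  1.08  0.6   2.09  0.62  0.34 -0.88]
4.9276503172918384e-08 0.12816033298956306 [-0.68  0.7   0.6   2.09  0.63  0.66 -0.69]
4.344881937118421e-08 0.353737138313003 [-1.12  0.62  0.48  2.05  0.74  0.74 -0.69]
5.128689023779104e-07 0.4341448096864049 [ 0.21  0.83 -0.41  1.65 -0.44  1.18  0.76]
1.2357544144688864e-08 0.6571686944533744 [ 0.2   0.97 -0.39  1.67 -0.43  1.04  0.83]
```

View pics/c4.png

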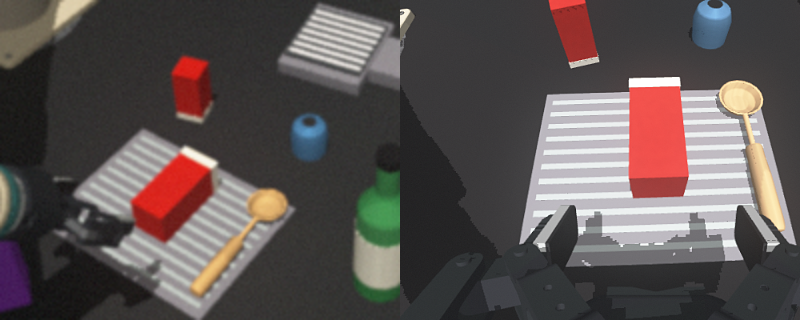

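The jug lies flat on the mat, mouth toward +y. In the wrist view its top face has corners at (287,225), (360,221), (286,100) and (351,96). Next I'll measure it and move over for the second grasp.

```bash
python3 - <<'E'
from plan import *
np.set_printoptions(precision=2,suppress=True)
s,im,sc=pickle.load(open("d4.pkl","rb"))
print(plane(im,[(287.5,225),(360,221),(351,96),(286,100)],55,s))
print(plane(sc,[(236,241),(257,249),(279,231.5),(261,223.5)],55))
c=cur(s);mid=((480,-190,220),1.52,0);hv=((482,-100,170),1.52,-.75)
rows(s,seg(c,mid,10))
E
```

```text
[[ 458.74 -233.5    55.  ]
 [ 506.82 -233.17   55.  ]
 [ 511.72 -122.07   55.  ]
 [ 458.58 -123.74   55.  ]]
[[ 443.33 -206.15   55.  ]
 [ 503.93 -198.06   55.  ]
 [ 515.2  -122.37   55.  ]
 [ 459.16 -125.28   55.  ]]
[[[1.85, -0.01, -0.07, 0.0, -0.08, 0.0], [3.71, -0.03, -0.1, 0.0, -0.15, 0.0], [5.55, -0.05, -0.1, 0.0, -0.23, 0.0], [7.39, -0.07, -0.06, 0.0, -0.31, 0.0], [9.21, -0.09, 0.01, 0.0, -0.39, 0.0], [11.03, -0.11, 0.11, 0.0, -0.46, 0.0], [12.82, -0.13, 0.25, 0.0, -0.54, -0.0], [14.6, -0.15, 0.42, 0.0, -0.62, -0.0], [16.36, -0.18, 0.61, 0.0, -0.69, -0.0], [18.1, -0.2, 0.84, 0.0, -0.77, -0.0]]] err 0.0 margin 0.53 dq/row 0.11 q [ 0.32  0.47 -0.    1.91  0.    0.76  0.27]
```

Request:
{"method": "send_rows", "body": {"rows": [[[1.9,0,-0.1,0,-0.08,0],[3.7,0,-0.1,0,-0.15,0],[5.6,0,-0.1,0,-0.23,0],[7.4,-0.1,-0.1,0,-0.31,0],[9.2,-0.1,0,0,-0.39,0],[11,-0.1,0.1,0,-0.46,0],[12.8,-0.1,0.3,0,-0.54,0],[14.6,-0.1,0.4,0,-0.62,0],[16.4,-0.2,0.6,0,-0.69,0],[18.1,-0.2,0.8,0,-0.77,0]]]}}

```text
clock: 17.8
eef_pos: [479.7, -188.6, 279.6]
tool_rot: [3.138, 0.002, 1.517]
force: [-0.0, -0.6, -0.1]
width: 85.2
gripper_force: 0.0
```

```bash
python3 - <<'E'
from plan import *
from cell import ctrl
s=ctrl.read_state();c=cur(s);print(c)
hv=((484,-90,110),1.53,-.75)
rows(s,seg(c,hv,10))
E
```

```text
(array([ 479.97121529, -188.73937372,  219.55093053]), np.float64(1.5166477326583672), np.float64(-0.0015132095689282018))
[[[1.44, 0.01, 1.11, 0.0, -0.07, -0.0], [2.87, -0.01, 2.25, 0.0, -0.15, -0.0], [4.3, -0.04, 3.43, 0.0, -0.23, -0.0], [5.73, -0.06, 4.64, 0.0, -0.3, -0.01], [7.14, -0.08, 5.88, 0.0, -0.37, -0.01], [8.54, -0.1, 7.16, 0.0, -0.45, -0.01], [9.93, -0.13, 8.46, 0.0, -0.52, -0.01], [11.3, -0.16, 9.79, 0.0, -0.6, -0.01], [12.65, -0.18, 11.16, -0.0, -0.67, -0.01], [13.98, -0.21, 12.54, -0.0, -0.75, -0.01]]] err 0.0 margin 0.29 dq/row 0.12 q [-0.73  0.92  0.63  2.06  0.44  0.55 -0.7 ]
```

Request:
{"method": "send_rows", "body": {"rows": [[[1.4,0,1.1,0,-0.07,0],[2.9,0,2.2,0,-0.15,0],[4.3,0,3.4,0,-0.23,0],[5.7,-0.1,4.6,0,-0.3,-0.01],[7.1,-0.1,5.9,0,-0.37,-0.01],[8.5,-0.1,7.2,0,-0.45,-0.01],[9.9,-0.1,8.5,0,-0.52,-0.01],[11.3,-0.2,9.8,0,-0.6,-0.01],[12.7,-0.2,11.2,0,-0.67,-0.01],[14,-0.2,12.5,0,-0.75,-0.01]]]}}

```text
clock: 18.8
eef_pos: [486.0, -48.5, 153.5]
tool_rot: [3.141, 0.752, 1.527]
force: [0.1, 0.2, 0.8]
width: 85.2
gripper_force: 0.0
```

```bash
python3 - <<'E'
from plan import *
from cell import ctrl
s=ctrl.read_state();c=cur(s);print(c,s["qpos"].round(2))
h=((484,-161,31),1.53,-.75)
rows(s,seg(c,h,7))
E
```

```text
(array([484.17245388, -89.44487135, 109.69379035]), np.float64(1.5268172896266377), np.float64(-0.7518787066562862)) [-0.71  0.91  0.6   2.06  0.47  0.57 -0.73]
[[[0.02, 0.04, 1.52, -0.0, 0.0, -0.0], [0.04, 0.08, 3.04, -0.0, 0.0, -0.0], [0.06, 0.12, 4.56, -0.0, 0.0, -0.0], [0.08, 0.16, 6.08, -0.0, 0.0, -0.0], [0.1, 0.2, 7.59, -0.0, 0.0, -0.0], [0.12, 0.24, 9.11, -0.0, 0.0, -0.0], [0.14, 0.28, 10.63, -0.0, 0.0, -0.0]]] err 0.0 margin 0.07 dq/row 0.04 q [-0.61  1.1   0.65  2.09  0.53  0.3  -0.77]
```

Request:
{"method": "send_rows", "body": {"rows": [[[0,0.1,1.5,0,0,0],[0,0.1,3,0,0,0],[0.1,0.1,4.6,0,0,0],[0.1,0.2,6.1,0,0,0],[0.1,0.2,7.6,0,0,0],[0.1,0.3,9.1,0,0,0],[0.1,0.3,10.3,0,0,0],[0.1,0.3,10.6,0,0,0],[0.1,0.3,10.6,0,0,0]]]}}

```text
clock: 19.7
eef_pos: [485.8, -121.5, 75.8]
tool_rot: [-3.141, 0.75, 1.525]
force: [0.9, 1.3, 0.4]
width: 85.6
gripper_force: 0.0
```

Request:
{"method": "send_rows", "body": {"rows": [[[0,0,0,0,0,0],[0,0,0,0,0,0],[0,0,0,0,0,0],[0,0,0,0,0,0],[0,0,0,0,0,0],[0,0,0,0,0,0],[0,0,0,0,0,0],[0,0,0,0,0,0]]], "grip": 170}}

```text
clock: 20.5
eef_pos: [486.4, -121.1, 76.7]
tool_rot: [3.14, 0.749, 1.524]
force: [-0.2, 2.7, 6.3]
width: 49.5
gripper_force: 56.9
```

```bash
python3 - <<'E'
from plan import *
from cell import ctrl
s=ctrl.read_state();c=cur(s);print(c,s["qpos"].round(2),s["width"],s["force"])
pickle.dump(s,open("grasp2.pkl","wb"))
l=(np.array([484,-150,190]),c[1],c[2])
rows(s,seg(c,l,7))
E
```

```text
(array([ 484.60117074, -161.90921143,   32.77890349]), np.float64(1.5254807883952122), np.float64(-0.7493935308113148)) [-0.6   1.09  0.65  2.09  0.53  0.31 -0.78] 49.486307761093805 [-0.15085166  2.67701085  6.33767946]
[[[-1.41, -0.01, -1.76, 0.0, -0.0, -0.0], [-2.81, -0.02, -3.52, 0.0, -0.0, -0.0], [-4.22, -0.03, -5.28, 0.0, -0.0, -0.0], [-5.62, -0.05, -7.04, 0.0, -0.0, -0.0], [-7.03, -0.06, -8.8, 0.0, -0.0, -0.0], [-8.44, -0.07, -10.56, 0.0, -0.0, -0.0], [-9.84, -0.09, -12.32, 0.0, -0.0, -0.0]]] err 0.0 margin 0.12 dq/row 0.05 q [-0.64  0.75  0.66  2.07  0.54  0.63 -0.61]
```

Request:
{"method": "send_rows", "body": {"rows": [[[-0.7,0,-0.9,0,0,0],[-2.1,0,-2.6,0,0,0],[-3.5,0,-4.4,0,0,0],[-4.9,0,-6.2,0,0,0],[-6.3,-0.1,-7.9,0,0,0],[-7.7,-0.1,-9.7,0,0,0],[-9.1,-0.1,-11.4,0,0,0],[-9.8,-0.1,-12.3,0,0,0]]]}}

```text
clock: 21.3
eef_pos: [485.7, -109.2, 234.6]
tool_rot: [3.138, 0.748, 1.522]
force: [0.9, 0.1, -3.7]
width: 49.2
gripper_force: 57.6
```

```bash
python3 - <<'E'
from plan import *
from cell import ctrl
s=ctrl.read_state();c=cur(s);print(c,s["qpos"].round(2),s["width"],s["force"])
l=(np.array([495,160,235]),2.2,c[2])
rows(s,seg(c,l,14)[:10]);rows(s,seg(c,l,14))
E
```

```text
(array([ 483.997934  , -150.00233246,  190.65652114]), np.float64(1.5248831753760852), np.float64(-0.7478243129332038)) [-0.64  0.75  0.66  2.07  0.54  0.63 -0.62] 49.23009906745794 [ 0.93860056  0.07721525 -3.73830587]
[[[1.41, -0.21, -1.74, -0.03, 0.0, -0.04], [2.8, -0.42, -3.47, -0.06, 0.0, -0.07], [4.2, -0.64, -5.19, -0.1, 0.0, -0.11], [5.58, -0.86, -6.91, -0.13, 0.0, -0.14], [6.96, -1.07, -8.62, -0.16, 0.0, -0.18], [8.33, -1.28, -10.32, -0.2, 0.0, -0.21], [9.69, -1.5, -12.02, -0.23, 0.0, -0.25], [11.05, -1.7, -13.71, -0.26, 0.0, -0.28], [12.4, -1.9, -15.4, -0.29, 0.0, -0.32], [13.74, -2.1, -17.08, -0.33, 0.0, -0.35]]] err 0.0 margin 0.36 dq/row 0.05 q [-1.07  0.65  0.6   2.09  0.64  0.7  -0.66]
[[[1.41, -0.21, -1.74, -0.03, 0.0, -0.04], [2.8, -0.42, -3.47, -0.06, 0.0, -0.07], [4.2, -0.64, -5.19, -0.1, 0.0, -0.11], [5.58, -0.86, -6.91, -0.13, 0.0, -0.14], [6.96, -1.07, -8.62, -0.16, 0.0, -0.18], [8.33, -1.28, -10.32, -0.2, 0.0, -0.21], [9.69, -1.5, -12.02, -0.23, 0.0, -0.25], [11.05, -1.7, -13.71, -0.26, 0.0, -0.28], [12.4, -1.9, -15.4, -0.29, 0.0, -0.32], [13.74, -2.1, -17.08, -0.33, 0.0, -0.35], [15.08, -2.3, -18.75, -0.36, 0.0, -0.39], [16.42, -2.49, -20.42, -0.39, 0.0, -0.43], [17.74, -2.67, -22.08, -0.42, 0.0, -0.46], [19.06, -2.85, -23.74, -0.46, 0.0, -0.5]]] err 0.0 margin 0.36 dq/row 0.05 q [-1.18  0.63  0.55  2.04  0.67  0.74 -0.63]
```

Request:
{"method": "send_rows", "body": {"rows": [[[1.4,-0.2,-1.7,-0.03,0,-0.04],[2.8,-0.4,-3.5,-0.06,0,-0.07],[4.2,-0.6,-5.2,-0.1,0,-0.11],[5.6,-0.9,-6.9,-0.13,0,-0.14],[7,-1.1,-8.6,-0.16,0,-0.18],[8.3,-1.3,-10.3,-0.2,0,-0.21],[9.7,-1.5,-12,-0.23,0,-0.25],[11,-1.7,-13.7,-0.26,0,-0.28],[12.4,-1.9,-15.4,-0.29,0,-0.32],[13.7,-2.1,-17.1,-0.33,0,-0.35]]]}}

```text
clock: 22.3
eef_pos: [474.2, 109.3, 264.6]
tool_rot: [3.137, 0.75, 2.005]
force: [0.1, 1.0, -3.6]
width: 49.5
gripper_force: 57.8
```

```bash
python3 - <<'E'
from plan import *
from cell import ctrl
s=ctrl.read_state();c=cur(s);print(c,s["qpos"].round(2),s["width"],s["force"])
l=(np.array([495,170,235]),2.2,c[2]+.4)
rows(s,seg(c,l,8))
E
```

```text
(array([491.68477907,  72.38276202, 220.64837448]), np.float64(2.0085441659455956), np.float64(-0.7495781637720567)) [-1.07  0.66  0.6   2.09  0.64  0.69 -0.67] 49.542028327697345 [ 0.14024982  1.04831709 -3.64364525]
[[[0.37, 0.48, -0.86, -0.01, 0.05, -0.02], [0.75, 0.95, -1.71, -0.03, 0.1, -0.04], [1.12, 1.44, -2.54, -0.04, 0.15, -0.06], [1.5, 1.94, -3.35, -0.06, 0.2, -0.08], [1.88, 2.45, -4.16, -0.07, 0.25, -0.1], [2.26, 2.98, -4.94, -0.08, 0.3, -0.12], [2.64, 3.52, -5.71, -0.09, 0.35, -0.14], [3.04, 4.07, -6.47, -0.1, 0.4, -0.17]]] err 0.0 margin 0.39 dq/row 0.07 q [-0.8   0.47  0.27  1.96  0.34  0.73 -0.19]
```

Request:
{"method": "send_rows", "body": {"rows": [[[0.4,0.5,-0.9,-0.01,0.05,-0.02],[0.7,1,-1.7,-0.03,0.1,-0.04],[1.1,1.4,-2.5,-0.04,0.15,-0.06],[1.5,1.9,-3.4,-0.06,0.2,-0.08],[1.9,2.5,-4.2,-0.07,0.25,-0.1],[2.3,3,-4.9,-0.08,0.3,-0.12],[2.6,3.5,-5.7,-0.09,0.35,-0.14],[3,4.1,-6.5,-0.1,0.4,-0.17]]]}}

```text
clock: 23.1
eef_pos: [482.8, 185.1, 291.9]
tool_rot: [-3.139, 0.348, 2.203]
force: [0.2, 0.5, -3.9]
width: 49.5
gripper_force: 57.4
```

```bash
python3 - <<'E'
from plan import *
from cell import ctrl
s=ctrl.read_state();c=cur(s);print(c,s["qpos"].round(2),s["width"],s["force"])
l=(np.array([499.5,190,215]),2.2,-.748+np.pi/2)
rows(s,seg(c,l,10))
E
```

```text
(array([494.74395819, 168.547177  , 235.44243463]), np.float64(2.202518605532191), np.float64(-0.34754194753065826)) [-0.79  0.47  0.27  1.96  0.34  0.73 -0.18] 49.549891165875586 [ 0.17926016  0.4600141  -3.86507679]
[[[-0.49, 0.15, 0.18, -0.0, 0.12, 0.0], [-0.98, 0.32, 0.45, -0.0, 0.23, 0.0], [-1.45, 0.48, 0.79, -0.0, 0.35, 0.0], [-1.88, 0.65, 1.22, -0.0, 0.47, 0.0], [-2.29, 0.81, 1.71, -0.0, 0.58, 0.0], [-2.64, 0.98, 2.27, -0.0, 0.7, 0.0], [-2.94, 1.14, 2.9, -0.0, 0.82, 0.0], [-3.19, 1.31, 3.58, -0.0, 0.94, 0.0], [-3.36, 1.47, 4.31, -0.0, 1.05, 0.0], [-3.47, 1.64, 5.09, -0.0, 1.17, 0.0]]] err 0.0 margin 0.5 dq/row 0.15 q [ 0.15  0.8  -0.3   1.64 -0.51  1.23  0.81]
```

Request:
{"method": "send_rows", "body": {"rows": [[[-0.5,0.2,0.2,0,0.12,0],[-1,0.3,0.4,0,0.23,0],[-1.4,0.5,0.8,0,0.35,0],[-1.9,0.6,1.2,0,0.47,0],[-2.3,0.8,1.7,0,0.58,0],[-2.6,1,2.3,0,0.7,0],[-2.9,1.1,2.9,0,0.82,0],[-3.2,1.3,3.6,0,0.94,0],[-3.4,1.5,4.3,0,1.05,0],[-3.5,1.6,5.1,0,1.17,0]]]}}

```text
clock: 24.1
eef_pos: [526.7, 152.8, 255.5]
tool_rot: [-3.141, -0.823, 2.201]
force: [0.6, 0.0, -3.9]
width: 49.3
gripper_force: 57.5
```

```bash
python3 - <<'E'
from plan import *
from cell import ctrl
s=ctrl.read_state();d={n:ctrl.get_image(n) for n in("scene","side")};c=cur(s);print(c,s["qpos"].round(2),s["width"],s["force"],s["clock"])
pickle.dump((s,d),open("d5.pkl","wb"))
A=cv2.resize(d["scene"]["pixels"][80:240,260:460],None,fx=2,fy=2);B=cv2.resize(d["side"]["pixels"][60:220,210:410],None,fx=2,fy=2)
cv2.imwrite("pics/c5.png",np.hstack([A,B])[:,:,::-1])
E
```

```text
(array([500.7983756 , 188.35258643, 214.64536758]), np.float64(2.2012777287351573), np.float64(0.8227148795831302)) [ 0.15  0.8  -0.3   1.63 -0.51  1.24  0.82] 49.281231341501886 [ 0.6482815   0.03877211 -3.94332411] 24.1
```

View pics/c5.png

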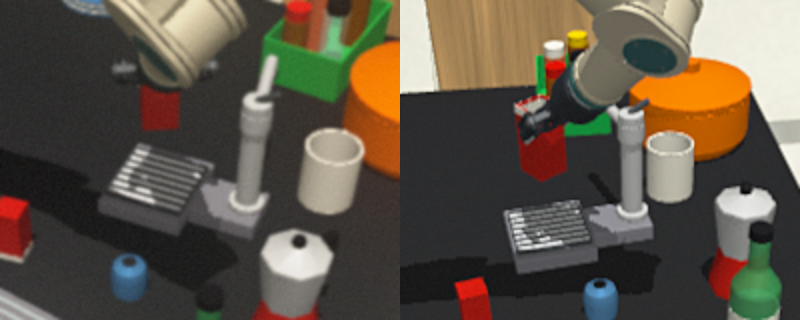

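The jug is upright, mouth up, about 11 cm over the grille, and the spout is clear behind the column. I'll lower it.

```bash
python3 - <<'E'
from plan import *
from cell import ctrl
s=ctrl.read_state();c=cur(s)
rows(s,seg(c,(np.array([501,190,107]),2.2,.823),8))
E
```

```text
[[[-0.91, 0.02, 0.92, -0.01, 0.0, -0.01], [-1.83, 0.07, 1.83, -0.0, 0.0, -0.01], [-2.74, 0.12, 2.75, -0.0, 0.0, -0.01], [-3.66, 0.17, 3.66, -0.0, 0.0, -0.01], [-4.57, 0.21, 4.58, -0.0, 0.0, -0.01], [-5.48, 0.26, 5.5, -0.0, 0.0, -0.01], [-6.4, 0.31, 6.41, -0.0, 0.0, -0.01], [-7.31, 0.36, 7.33, -0.0, 0.0, -0.01]]] err 0.0 margin 0.59 dq/row 0.03 q [ 0.14  0.96 -0.3   1.66 -0.51  1.08  0.91]
```

Request:
{"method": "send_rows", "body": {"rows": [[[-0.9,0,0.9,0,0,0],[-1.8,0,1.8,0,0,0],[-2.7,0.1,2.7,0,0,0],[-3.7,0.1,3.7,0,0,0],[-4.6,0.1,4.6,0,0,0],[-5.5,0.2,5.5,0,0,0],[-6.4,0.2,6.4,0,0,0],[-7.3,0.2,7.3,0,0,0],[-7.3,0.2,7.3,0,0,0]]]}}

```text
clock: 25.1
eef_pos: [525.0, 158.1, 150.9]
tool_rot: [-3.137, -0.822, 2.199]
force: [-0.5, 0.4, -2.9]
width: 49.7
gripper_force: 58.0
```

Request:
{"method": "send_rows", "body": {"rows": [[[-0.1,0,0.1,0,0,0],[-0.2,0,0.2,0,0,0],[-0.2,0,0.2,0,0,0],[-0.2,0,0.2,0,0,0]]]}}

```text
clock: 25.5
eef_pos: [526.0, 158.5, 150.5]
tool_rot: [3.141, -0.82, 2.203]
force: [0.1, -1.4, -4.1]
width: 49.4
gripper_force: 58.0
```

```bash
python3 - <<'E'
from plan import *
from cell import ctrl
s=ctrl.read_state();c=cur(s);print(c,s["force"])
E
```

```text
(array([500.08247887, 193.91915977, 109.53498517]), np.float64(2.202096953192529), np.float64(0.8199720611155062)) [ 0.08872341 -1.42362    -4.06583763]
```

Request:
{"method": "send_rows", "body": {"rows": [[[-0.2,-0.1,0.1,0,0,0],[-0.4,-0.2,0.2,0,0,0],[-0.5,-0.2,0.2,0,0,0],[-0.5,-0.2,0.2,0,0,0]]]}}

```text
clock: 25.9
eef_pos: [525.3, 155.5, 144.8]
tool_rot: [-3.141, -0.82, 2.202]
force: [0.2, 0.3, -2.7]
width: 49.8
gripper_force: 58.0
```

Request:
{"method": "send_rows", "body": {"rows": [[[-0.1,0,0.1,0,0,0],[-0.15,0,0.15,0,0,0],[-0.15,0,0.15,0,0,0],[-0.15,0,0.15,0,0,0]]]}}

```text
clock: 26.3
eef_pos: [525.2, 155.9, 142.9]
tool_rot: [-3.142, -0.82, 2.202]
force: [-0.9, 0.0, -3.3]
width: 49.4
gripper_force: 58.0
```

Request:
{"method": "send_rows", "body": {"rows": [[[-0.1,0,0.1,0,0,0],[-0.15,0,0.15,0,0,0],[-0.15,0,0.15,0,0,0],[-0.15,0,0.15,0,0,0]]]}}

```text
clock: 26.7
eef_pos: [525.4, 155.8, 141.9]
tool_rot: [3.141, -0.821, 2.203]
force: [0.8, -3.1, 5.2]
width: 49.1
gripper_force: 58.6
```

Request:
{"method": "send_rows", "body": {"rows": [[[0,0,0,0,0,0],[0,0,0,0,0,0],[0,0,0,0,0,0],[0,0,0,0,0,0],[0,0,0,0,0,0],[0,0,0,0,0,0],[0,0,-1,0,0,0],[0,0,-3,0,0,0],[0,0,-7,0,0,0],[0,0,-12,0,0,0]]], "grip": 0}}

```text
clock: 27.7
eef_pos: [576.4, 84.9, 223.4]
tool_rot: [-3.139, -0.823, 2.202]
force: [1.3, -0.5, 0.2]
width: 85.5
gripper_force: 0.0
```

```bash
python3 - <<'E'
from plan import *
from cell import ctrl
np.set_printoptions(precision=1,suppress=True)
s=ctrl.read_state();d={n:ctrl.get_image(n) for n in("scene","side","wrist")};c=cur(s);print(c,s["qpos"].round(2),s["clock"])
pickle.dump((s,d),open("d6.pkl","wb"))
A=cv2.resize(d["scene"]["pixels"][80:230,270:430],None,fx=2.4,fy=2.4);B=cv2.resize(d["wrist"]["pixels"],None,fx=.6,fy=.6)
o=np.zeros((360,384+384,3),np.uint8);o[:,:384]=A;o[:240,384:]=B
cv2.imwrite("pics/c6.png",o[:,:,::-1])
l=(np.array([520,200,310]),2.0,0);rows(s,seg(c,l,8))
E
```

```text
(array([550.3, 120.3, 182.6]), np.float64(2.204416693298007), np.float64(0.8226485457688939)) [ 0.2  0.9 -0.3  1.5 -0.5  1.3  0.9] 27.7
[[[2.48, 0.17, -0.3, -0.02, -0.1, 0.02], [4.96, 0.37, -0.53, -0.04, -0.21, 0.04], [7.43, 0.61, -0.7, -0.05, -0.31, 0.06], [9.87, 0.87, -0.81, -0.06, -0.41, 0.08], [12.29, 1.16, -0.87, -0.07, -0.51, 0.11], [14.68, 1.49, -0.87, -0.08, -0.62, 0.14], [17.02, 1.84, -0.82, -0.08, -0.72, 0.16], [19.33, 2.23, -0.73, -0.09, -0.82, 0.19]]] err 0.0 margin 0.66 dq/row 0.15 q [-0.4  0.4  0.   1.7 -0.   1.   0. ]
```

View pics/c6.png

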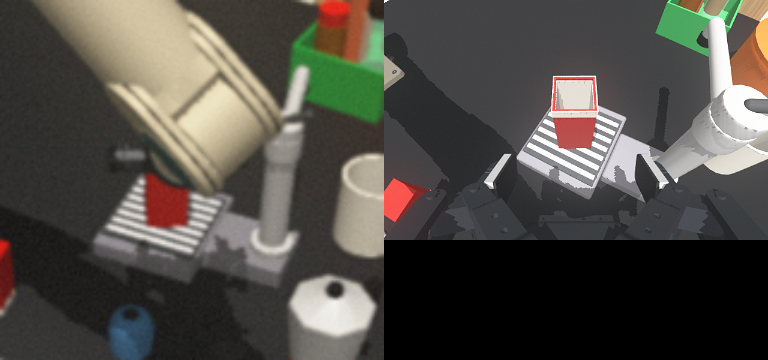

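The jug stands upright on the grille with its mouth at about (575,95) in the wrist crop, and the spout is still swung aside. Next I'll measure the mouth centre and plan the move back to the spout.

```bash
python3 - <<'E'
from plan import *
np.set_printoptions(precision=1,suppress=True)
s,d=pickle.load(open("d6.pkl","rb"));im=d["wrist"]
uv=np.array([(552,76),(597,77),(600,114),(550,112)]);uv=np.c_[(uv[:,0]-384)/.6,uv[:,1]/.6]
p=plane(im,uv,140,s);print(p,p.mean(0))
scan.g2t=lambda g,Rt:np.array(g,float)-60*Rt[:,2]
c=cur(s);a=(np.array([570,110,320]),1.9,0);b=(np.array([610,291,320]),1.9,0)
rows(s,seg(c,a,10));
E
```

```text
[[453.8 202.4 140. ]
 [498.5 233.1 140. ]
 [529.7 191.2 140. ]
 [484.9 161.6 140. ]] [491.7 197.1 140. ]
[[[1.36, -0.04, -1.06, -0.02, -0.08, 0.02], [2.73, -0.04, -2.08, -0.04, -0.16, 0.04], [4.09, -0.03, -3.05, -0.06, -0.25, 0.07], [5.44, 0.02, -3.99, -0.08, -0.33, 0.1], [6.77, 0.1, -4.88, -0.09, -0.41, 0.12], [8.09, 0.2, -5.75, -0.1, -0.49, 0.15], [9.39, 0.34, -6.57, -0.11, -0.57, 0.18], [10.66, 0.51, -7.37, -0.12, -0.66, 0.22], [11.9, 0.71, -8.14, -0.12, -0.73, 0.25], [13.11, 0.93, -8.89, -0.13, -0.82, 0.29]]] err 0.0 margin 0.66 dq/row 0.1 q [-0.3  0.5  0.1  1.6 -0.   1.1  0.1]
```

Request:
{"method": "send_rows", "body": {"rows": [[[1.4,0,-1.1,-0.02,-0.08,0.02],[2.7,0,-2.1,-0.04,-0.16,0.04],[4.1,0,-3.1,-0.06,-0.25,0.07],[5.4,0,-4,-0.08,-0.33,0.1],[6.8,0.1,-4.9,-0.09,-0.41,0.12],[8.1,0.2,-5.8,-0.1,-0.49,0.15],[9.4,0.3,-6.6,-0.11,-0.57,0.18],[10.7,0.5,-7.4,-0.12,-0.66,0.22],[11.9,0.7,-8.1,-0.12,-0.73,0.25],[13.1,0.9,-8.9,-0.13,-0.82,0.29]]]}}

```text
clock: 28.85
eef_pos: [568.9, 110.3, 379.2]
tool_rot: [3.139, 0.008, 1.893]
force: [0.7, -0.0, -0.6]
width: 85.3
gripper_force: 0.0
```

```bash
python3 - <<'E'
from plan import *
from cell import ctrl
s=ctrl.read_state();c=cur(s);print(c)
rows(s,seg(c,(np.array([609,291,300]),1.9,0),7));
E
```

```text
(array([569.24592429, 109.94067696, 319.17377453]), np.float64(1.8926589410994596), np.float64(-0.008151910735842073))
[[[2.27, 1.37, 0.26, 0.0, 0.0, -0.0], [4.54, 2.73, 0.52, 0.0, 0.0, -0.0], [6.81, 4.09, 0.78, 0.0, 0.0, -0.0], [9.08, 5.44, 1.04, 0.0, 0.01, -0.0], [11.35, 6.8, 1.3, 0.0, 0.01, -0.01], [13.62, 8.15, 1.56, 0.0, 0.01, -0.01], [15.88, 9.51, 1.82, 0.0, 0.01, -0.01]]] err 0.0 margin 0.83 dq/row 0.05 q [-0.53  0.62  0.07  1.37 -0.04  1.15 -0.12]
```

Request:
{"method": "send_rows", "body": {"rows": [[[2.3,1.4,0.3,0,0,0],[4.5,2.7,0.5,0,0,0],[6.8,4.1,0.8,0,0,0],[9.1,5.4,1,0,0,0],[11.3,6.8,1.3,0,0,0],[13.6,8.1,1.5,0,0,0],[15.9,9.5,1.8,0,0.01,-0.01],[15.9,9.5,1.8,0,0.01,-0.01]]]}}

```text
clock: 29.65
eef_pos: [607.7, 296.1, 358.4]
tool_rot: [3.14, -0.008, 1.91]
force: [0.1, 0.6, -0.5]
width: 85.5
gripper_force: 0.0
```

```bash
python3 - <<'E'
from plan import *
from cell import ctrl
s=ctrl.read_state();im=ctrl.get_image("wrist");np.set_printoptions(precision=2,suppress=True)
print(s["eef_pos"],s["tool_rot"],s["qpos"])
g=im["pixels"];h=cv2.cvtColor(g,cv2.COLOR_RGB2HSV)
# spout tube: bright grey ridge along image column, rows 150..250
for v in(130,160,190,220,240):
    r=np.flatnonzero((g[v,285:350].min(1)>120)&(h[v,285:350,1]<40))+285
    if len(r):u=(r.min()+r.max())/2;print(v,r.min(),r.max(),plane(im,[(u,v)],188,s))
print(rel(s,(609,291.5,238.5),down(1.9)))
E
```

```text
[607.68 296.1  358.45] [ 3.14 -0.01  1.91] [-0.52  0.62  0.06  1.37 -0.05  1.15 -0.12]
130 322 330 [[594.22 346.67 188.  ]]
160 321 329 [[600.71 326.4  188.  ]]
190 311 333 [[606.12 304.67 188.  ]]
220 285 341 [[607.54 280.29 188.  ]]
240 285 339 [[612.17 264.57 188.  ]]
[-0.57 -0.04 11.99  0.   -0.01  0.01]
```

Request:
{"method": "send_rows", "body": {"rows": [[[-0.3,0,1.5,0,0,0],[-0.6,0,4,0,0,0],[-0.6,0,6.5,0,0,0],[-0.6,0,9,0,0,0],[-0.6,0,11,0,-0.01,0.01],[-0.6,0,12,0,-0.01,0.01],[-0.6,0,12,0,-0.01,0.01]]]}}

```text
clock: 30.4
eef_pos: [611.0, 284.7, 239.1]
tool_rot: [3.141, 0.006, 1.893]
force: [-0.2, -0.2, -1.1]
width: 85.4
gripper_force: 0.0
```

Request:
{"method": "send_rows", "body": {"rows": [[[0,0,0,0,0,0],[0,0,0,0,0,0],[0,0,0,0,0,0],[0,0,0,0,0,0],[0,0,0,0,0,0],[0,0,0,0,0,0],[0,0,0,0,0,0],[0,0,0,0,0,0]]], "grip": 215}}

```text
clock: 31.2
eef_pos: [612.4, 285.9, 241.4]
tool_rot: [3.136, 0.006, 1.893]
force: [-0.6, -0.5, 5.5]
width: 16.0
gripper_force: 58.7
```

```bash
python3 - <<'E'
from plan import *
from cell import ctrl
s=ctrl.read_state();np.set_printoptions(precision=3,suppress=True);print(s["eef_pos"],s["tool_rot"],s["width"])
H=np.array([637,212]);v=s["eef_pos"][:2]-H;a0=np.arctan2(v[1],v[0]);y0=s["tool_rot"][2];r=np.linalg.norm(v)
a1=np.pi+.125
print(a0,r,a1-a0)
o=[]
for k in (.05,.14,.25,.36,.48,.6,.72,.84,.94,1):
    a=a0+k*(a1-a0);R0=rel(s,(H[0]+r*np.cos(a),H[1]+r*np.sin(a),s["eef_pos"][2]),down(y0+a-a0));o.append([round(float(x),2)+0 for x in R0])
print(o)
E
```

```text
[612.407 285.899 241.372] [3.136 0.006 1.893] 16.04375041754408
1.892057009130728 77.88342836814259 1.374535644459065
[[-0.02, -0.54, 0.0, 0.01, 0.01, -0.07], [-0.14, -1.49, -0.01, 0.01, 0.01, -0.19], [-0.45, -2.62, -0.01, 0.01, 0.01, -0.34], [-0.93, -3.7, -0.02, 0.0, 0.01, -0.49], [-1.63, -4.78, -0.02, 0.0, 0.01, -0.66], [-2.49, -5.72, -0.02, 0.0, 0.01, -0.82], [-3.5, -6.51, -0.02, 0.0, 0.01, -0.99], [-4.63, -7.13, -0.01, 0.0, 0.01, -1.16], [-5.63, -7.5, -0.01, 0.0, 0.01, -1.29], [-6.26, -7.65, -0.01, 0.0, 0.01, -1.38]]
```

Request:
{"method": "send_rows", "body": {"rows": [[[0,-0.54,0,0,0,-0.07],[-0.16,-1.55,0,0,0,-0.2],[-0.45,-2.6,0,0,0,-0.34],[-0.88,-3.6,0,0,0,-0.48],[-1.45,-4.53,0,0,0,-0.62],[-2.14,-5.37,0,0,0,-0.76],[-2.95,-6.1,0,0,0,-0.9],[-3.85,-6.72,0,0,0,-1.04],[-4.82,-7.2,0,0,0,-1.18],[-5.71,-7.51,0,0,0,-1.3]]]}}

```text
clock: 32.2
eef_pos: [560.1, 208.4, 241.4]
tool_rot: [-3.14, 0.009, -3.085]
force: [2.9, 1.1, 1.4]
width: 15.9
gripper_force: 58.5
```

Request:
{"method": "send_rows", "body": {"rows": [[[0,-0.3,0,0,0,-0.04],[0,-0.6,0,0,0,-0.08],[0,-0.6,0,0,0,-0.08],[0,-0.6,0,0,0,-0.08]]]}}

```text
clock: 32.6
eef_pos: [560.6, 202.3, 241.3]
tool_rot: [-3.138, 0.009, -3.011]
force: [4.6, 1.8, 4.2]
width: 16.1
gripper_force: 59.0
```

```bash
python3 - <<'E'
from plan import *
from cell import ctrl
s=ctrl.read_state();d={n:ctrl.get_image(n) for n in("scene","side","wrist")}
print(s["eef_pos"],s["tool_rot"],s["force"])
pickle.dump((s,d),open("d7.pkl","wb"))
v=s["eef_pos"][:2]-np.array([637,212]);print(np.arctan2(v[1],v[0])%6.283-np.pi)
A=cv2.resize(d["side"]["pixels"][80:230,220:380],None,fx=2.4,fy=2.4);B=cv2.resize(d["wrist"]["pixels"],None,fx=.6,fy=.6)
o=np.zeros((360,768,3),np.uint8);o[:,:384]=A;o[:240,384:]=B
cv2.imwrite("pics/c7.png",o[:,:,::-1])
E
```

```text
[560.63397041 202.34347616 241.34861635] [-3.1379102   0.00899786 -3.0105522 ] [4.57902346 1.8356401  4.16828602]
0.12559763178737038
```

View pics/c7.png

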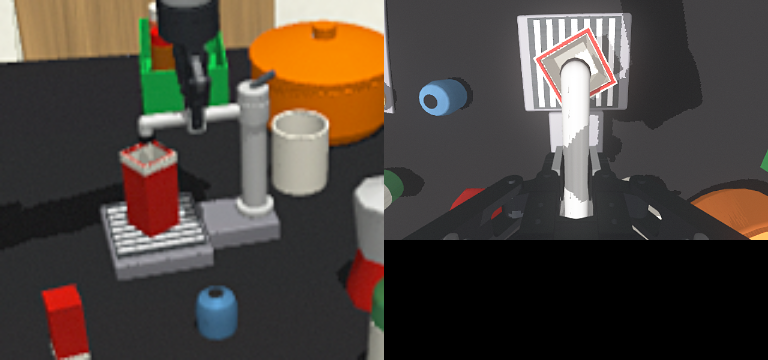

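The side view shows the nozzle above the jug's mouth. The wrist view has the mouth corners at (588,30), (615,81), (564,101) and (538,63), the tube end at (574,60), and the jug on the grille. I'll check the numbers before releasing.

```bash
python3 - <<'E'
from plan import *
np.set_printoptions(precision=1,suppress=True)
s,d=pickle.load(open("d7.pkl","rb"));im=d["wrist"]
f=lambda uv:[((u-384)/.6,v/.6) for u,v in uv]
p=plane(im,f([(588,29),(616,81),(564,102),(537,63)]),140,s);print(p[:,:2],p.mean(0))
t=plane(im,f([(517,14),(631,14),(627,110),(526,108)]),25,s);print(t[:,:2],t.mean(0))
print("tip end",plane(im,f([(574,58)]),184,s),"nozzle by hinge",np.array([637,212])+140*np.array([np.cos(np.pi+.125),np.sin(np.pi+.125)]))
sd=d["side"];q=lambda uv:[(220+u/2.4,80+v/2.4) for u,v in uv]
print("side mouth",plane(sd,q([(120,154),(150,141),(177,155),(148,173)]),140).mean(0),"nozzle low",plane(sd,q([(147,138)]),158))
E
```

```text
[[465.3 198.9]
 [502.2 227.9]
 [525.7 186.9]
 [496.2 161.4]] [497.4 193.8 140. ]
[[444.5 109.5]
 [425.5 255.3]
 [552.1 275.3]
 [568.3 129.2]] [497.6 192.3  25. ]
tip end [[487.9 191.3 184. ]] nozzle by hinge [498.1 194.5]
side mouth [501.2 186.2 140. ] nozzle low [[500.6 199.8 158. ]]
```

Mouth (497,194), nozzle about (498,194) and grille (498,192) agree within a few mm. I'll release and retreat.

Request:
{"method": "send_rows", "body": {"rows": [[[0,0,0,0,0,0],[0,0,0,0,0,0],[0,0,0,0,0,0],[0,0,0,0,0,0],[0,0,0,0,0,0],[0,0,0,0,0,0],[0,0,-1.5,0,0,0],[0,0,-4,0,0,0],[0,0,-8,0,0,0],[0,0,-12,0,0,0]]], "grip": 0}}

```text
clock: 33.75
eef_pos: [558.1, 202.1, 361.5]
tool_rot: [-3.137, 0.004, -3.01]
force: [0.5, -0.1, 0.1]
width: 85.3
gripper_force: 0.0
```

Request:
{"method": "send_rows", "body": {"rows": [[[0,0,-2,0,0,0],[0,0,-2,0,0,0],[0,0,-2,0,0,0],[0,0,-2,0,0,0],[0,0,-2,0,0,0]]]}}

```text
clock: 34.25
eef_pos: [557.9, 202.0, 379.2]
tool_rot: [-3.136, 0.003, -3.01]
force: [-0.0, 0.9, 0.3]
width: 85.2
gripper_force: 0.0
```

```bash
python3 - <<'E'
from plan import *
from cell import ctrl
s=ctrl.read_state();im=ctrl.get_image("wrist");print(s["eef_pos"],s["width"])
cv2.imwrite("pics/w8.png",cv2.resize(im["pixels"],None,fx=.6,fy=.6)[:,:,::-1])
E
```

```text
[557.9085667  202.03812454 379.19992167] 85.19528597242392
```

View pics/w8.png

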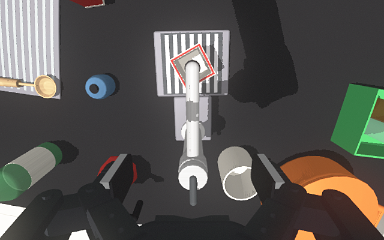

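The jug stands centred at (192,65) on the grille with the spout tip over its mouth, and the gripper is clear.

```bash
python3 -c "
from cell import ctrl
print(ctrl.finish_job())"
```

```text
the job is handed in; nothing more can be done
None
```

The job is handed in, but no verdict came back: the jug stands upright and released on the grille, the nozzle measured within a few mm of the centre of its mouth, and no bystander looked disturbed in the pictures (about 34 s of the 72 s used).

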